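# Tip a sawn tube into the V-cradle and slide it home

### The arm

A 7-joint arm with a two-finger parallel gripper is mounted at the origin on a cart in front of the work surface, level with it; the furniture and walls round the work are solid. World frame = base frame: x ahead of the robot, y to its left, z up, the work surface at z = 0. Lengths are in m, angles in rad, forces in N, time in s.
With the tool pointing down it reaches from about 0.35 to 0.775 m from the base axis. Payload 3.1 kg.
Tool frame: the origin (TCP) lies on the centre line of the jaws, within the pads' length; the fingertips stand 25 mm ahead of it and the grasp point (between the pads) lies 6 mm ahead of it (bot.tip_extent is the distance from the TCP to the fingertips, in m); z points along the fingers, x is the direction in which the jaws open and shut, and the axes are right-handed (so a half turn about z gives the same grasp; the last joint's range is limited). The gripper opens to 85 mm and grips with 20 to 120 N. Pads are 22 mm wide; open, the fingers measure 114 mm over their backs; the gripper's body (76 mm by 85 mm) begins 54 mm behind the grasp point. The pads swing forward as they close: fully open they stand 13 mm farther back than shut.
Start: joints at [1.202, 0.311, 0.014, 1.512, -0.004, 1.319, -0.027], TCP at [0.177, -0.521, 0.256] pointing down, gripper open.
Joint ranges: [-2.7, 2.7], [-0.3, 1.91], [-1.27, 1.3], [0.12, 2.57], [-1.44, 4.58], [0.2, 2.03], [-3.05, 3.05]. Speed limits (rad/s): [2.79, 2.79, 3.14, 3.14, 3.14, 3.14, 3.14].

### API

Orientations are given as a rotation vector (axis times angle).
In Python, from plant import bot gives the robot as it stands.
- The arm moves only by the tool play_rows, never from a script. Its argument "deltas" is a list of rows, each a list of 7 numbers: the shift along the tool's x, y, z in cm, then the turn, a rotation vector about the tool's x, y, z in rad, then the opening, from 0 (shut) to 1 (fully open). In form: [[x, y, z, wx, wy, wz, grip], ...]. A call has exactly 5 rows; each row is the pose to reach, as a shift and turn from the pose measured when the call began, along the tool's axes at that moment; what a row does not reach only later rows make up. A row lasts 1/12 s, in which the tool goes at most 41.7 mm and 7.16 degrees, less where a joint would pass 70% of its speed; a pose out of reach is approached as far as the arm can. A call with a gripper value outside its range is refused whole. The fingers move at their own pace and stop on an object; the grip force is fixed at half the most. Time passes only in rows, so rows that repeat a pose let the fingers close, or fill a call up. It gives the time, the measured TCP pose, the force and the opening at its end, in the units of the state.
- bot.get_state(): the state, without advancing time (a new reading comes with each control period).
- bot.get_image(name): name is "scene" or "side" or "wrist"; returns a dict with "color" (400x640x3 uint8, blue, green, red), "depth" (400x640 float32, m along the optical axis (not along the pixel's ray), 0 where there is no reading), "K" (3x3 intrinsics, pixels), "cam_to_world" (4x4, takes a point from camera to world coordinates). Camera axes: x right, y down, z forward; pixel columns grow to the right and rows downward; lengths in m; the calibration is good to about 2 mm. A picture is of the moment at which its call begins.
- bot.job_done(): hands the job in, once; it reports no verdict.
The state is a dict: "time": time; "joint_positions": joint angles; "joint_vel": joint speeds; "joint_torque": joint torques, N m; "position": TCP position; "ee_rot": TCP orientation; "contact_force": force on the tool from outside, world axes, zero at the start; "torque": the same for the moment, N m; "grip_width": finger opening in m.
Only numpy, scipy, OpenCV 4.12 (cv2) and the standard library are available. Lean on these libraries where they do the work, as an engineer would, in place of code of your own. Each camera call takes 0.05 s, during which the arm holds its last target.

### The job

The sawn aluminium tube stands on end, its foot at the edge of the blue V-cradle. With the fingertips in its open top, tip it over that edge and keep letting it down slowly until it lies in both Vs (left to fall, it would dent its cut end), then push on its foot end to slide it along the Vs until the other end is home against the steel end stop. Never lift or carry the tube, and leave the two pipe couplings and the marker where they are.

Things in the scene. Friction and masses are not known exactly. Their poses are not given: they have to be found in the camera images.
- tube: Loose aluminium tube, 230 mm long, 84 mm outside, bore 76 mm, both ends open, 0.45 to 0.8 kg. Origin: centre of its foot end; z runs along its axis to the other end. It starts upright on the bench, 1 to 5 mm short of the cradle's plate edge, and is tipped along the cradle's x. Past some 20 degrees it topples by itself: hold it back from inside the bore (spread fingers have less play).
- tube_mid (a point): Middle of the tube's axis, 115 mm from either end; 62 mm above the bench when the tube is seated in both Vs.
- tube_top (a point): Centre of the tube's upper end, 230 mm above the bench at the start: the end that comes down and goes to the end stop. Fingers that rub or press back towards the foot on the way down slide the whole tube back on the cradle by a few centimetres.
- cradle: Blue V-cradle fixed to the bench. Origin: on the bench under the outer face of the near saddle, on the middle line; x runs level along the Vs to the end stop, z up. Base plate 8 mm thick, 112 mm wide, x = -20 to 270 mm. Two saddles at x = 0 to 14 and 150 to 164 mm, sides 40 mm high at y = +-47 to 57 mm; white-padded 120-degree Vs, their bottom 14 mm above the bench.
- plate_edge (a point): Middle of the upper edge of the cradle's base plate, 8 mm above the bench: the edge over which the tube first tips (later it rolls onto the near saddle).
- seat (a point): On the axis of the seated tube, 62 mm above the bench and level along the cradle's x; half-way between the saddles. The tube's underside then is at 20 mm, its upper side at 104 mm. Let down into the Vs, its foot end overhangs the near saddle by some 25 to 60 mm (more if it was pressed back) and is slid from there.
- end_stop: Steel end stop clamped on the cradle's plate, 50 mm wide, top 32 mm above the bench; a set distance of 209 to 222 mm from the cradle's origin. Origin: at bench height under its flat face; its x axis is the cradle's x, its face (x = 0) looks to -x at the tube. Home: the tube's end touches this face, so the foot end is then 230 mm before it.
- coupling_large: Loose dark pipe coupling, 52 mm across, 56 mm high, standing on the bench beside the cradle. Origin: centre of its underside. Leave alone.
- coupling_small: Loose dark pipe coupling, 47 mm across, 50 mm high, standing on the bench beside the cradle. Origin: centre of its underside. Leave alone.
- marker: Loose white marker with black cap, 17 x 127 x 18 mm, lying on the bench behind the tube's foot; long along its y. Origin: centre of its underside. Leave alone.

How it is judged:
By the outcome, as a careful person would: the job done as asked, in the order asked, and still so for the second after the job is handed in, with the robot touching nothing.
It also fails if it takes over 67 s, if anything falls off the work surface, if the arm or the gripper's body presses on something with over 40 N, if the wrist force passes 120 N, or if a joint passes its speed limit or range.

## Working session

There is one attempt and no reset: what is moved stays moved. The work goes in short steps, Python scripts to look and compute and a tool call to move; the robot and the scene stay as the last step left them, time stands still between calls to the robot, and variables do not carry over. Pictures are saved under pics/ and viewed, and the job is handed in when it is done.

Besides the shell and the picture viewer there is one more tool, called by a JSON object that holds its "fn" and its "kwargs", one argument or row to a line. play_rows: Moves the arm, as the interface text tells. Its arguments: {"type":"object","properties":{"deltas":{"type":"array"}},"required":["deltas"]}

```bash
ls; mkdir -p pics
python3 - <<'E'
from plant import bot
import cv2,numpy as np
s=bot.get_state()
for k,v in s.items(): print(k,np.round(v,4))
print(bot.tip_extent)
for n in ["scene","side","wrist"]:
    im=bot.get_image(n); cv2.imwrite(f"pics/{n}0.png",im["color"]); np.savez(f"/tmp/{n}0.npz",**im)
    print(n,np.round(im["K"],1).tolist(),np.round(im["cam_to_world"],3).tolist())
E
```

```text
pics
time 0.0
joint_positions [ 1.2023  0.3117  0.014   1.5131 -0.0044  1.3192 -0.0272]
joint_vel [-0.0005 -0.0001 -0.0012  0.0008 -0.0005 -0.0003  0.0007]
joint_torque [-1.00000e-04 -3.79913e+01  1.45900e-01 -2.30589e+01  1.24000e-02
  1.37000e-02  0.00000e+00]
position [ 0.1764 -0.5202  0.2552]
ee_rot [-2.5522  1.8296  0.0031]
contact_force [0.0748 0.0142 0.2088]
torque [-0.012  -0.0038  0.0059]
grip_width 0.0854
0.025
scene [[375.5, 0.0, 316.8], [0.0, 375.5, 202.4], [0.0, 0.0, 1.0]] [[-0.864, -0.203, 0.461, 0.108], [-0.504, 0.39, -0.771, 0.762], [-0.023, -0.898, -0.439, 0.546], [0.0, 0.0, 0.0, 1.0]]
side [[366.5, 0.0, 315.5], [0.0, 366.5, 198.1], [0.0, 0.0, 1.0]] [[0.999, -0.018, 0.042, 0.506], [-0.045, -0.449, 0.893, -0.803], [0.003, -0.894, -0.449, 0.589], [0.0, 0.0, 0.0, 1.0]]
wrist [[285.0, 0.0, 324.1], [0.0, 285.0, 202.9], [0.0, 0.0, 1.0]] [[0.319, -0.904, -0.286, 0.249], [-0.948, -0.305, -0.095, -0.496], [-0.001, 0.301, -0.954, 0.373], [0.0, 0.0, 0.0, 1.0]]
```

View pics/scene0.png

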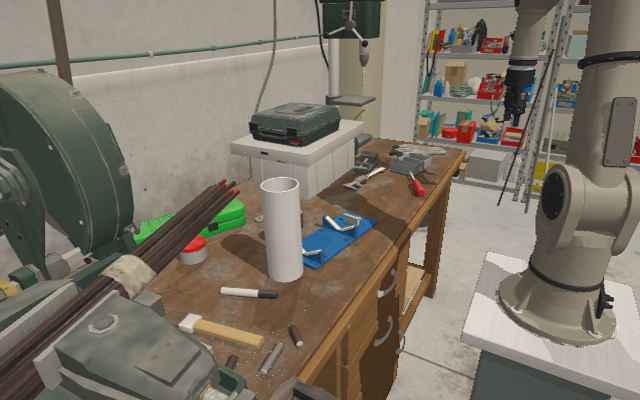

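View pics/side0.png

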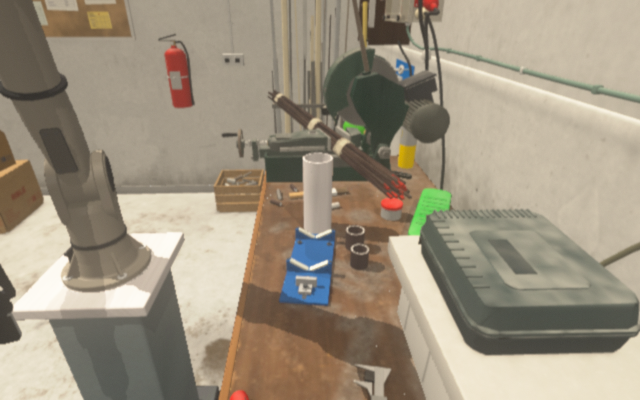

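View pics/wrist0.png

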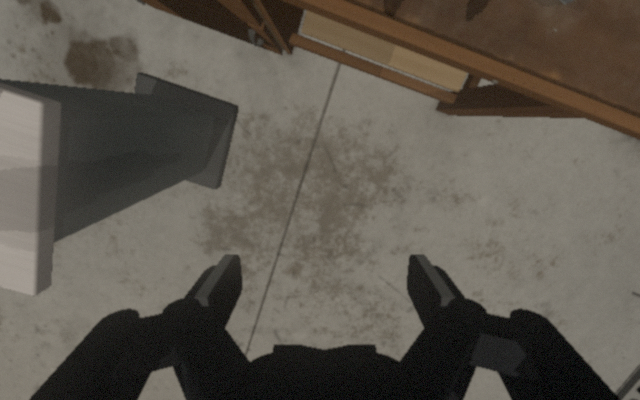

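The scene view shows the tube standing (top ring at about (280,184), foot at (285,275)) with the blue cradle right of it at (335,243) and the marker at (250,293). In the side view the tube is at (318,195), the cradle at (310,270) and its stop at (306,287), with the couplings at (355,237) and (359,257). The cradle's x runs roughly along world −y.

```bash
cat > h.py <<'E'
import numpy as np,cv2
def cloud(d):
    D=d["depth"];K=d["K"];v,u=np.mgrid[:400,:640]
    P=np.stack([(u-K[0,2])/K[0,0]*D,(v-K[1,2])/K[1,1]*D,D],-1)
    T=d["cam_to_world"];return P@T[:3,:3].T+T[:3,3],D>0
def ray(d,uv,z):
    uv=np.atleast_2d(uv);K=d["K"];T=d["cam_to_world"]
    r=np.c_[(uv[:,0]-K[0,2])/K[0,0],(uv[:,1]-K[1,2])/K[1,1],np.ones(len(uv))]@T[:3,:3].T
    return T[:3,3]+r*((z-T[2,3])/r[:,2])[:,None]
def proj(d,P):
    T=d["cam_to_world"];p=(np.atleast_2d(P)-T[:3,3])@T[:3,:3];return np.c_[d["K"][0,0]*p[:,0]/p[:,2]+d["K"][0,2],d["K"][1,1]*p[:,1]/p[:,2]+d["K"][1,2]]
E
python3 - <<'E'
from h import *
for n in ["scene","side"]:
    d=np.load(f"/tmp/{n}0.npz"); d={k:d[k] for k in d}
    P,ok=cloud(d); c=d["color"].astype(int)
    blue=(c[...,0]>c[...,2]+50)&(c[...,0]>c[...,1]+25)&ok&(P[...,0]>.3)&(P[...,0]<.9)&(abs(P[...,1])<.5)
    z=P[...,2]
    q=P[blue&(z>0.0)&(z<.015)]
    print(n,"blue plate",len(q),q.mean(0),cv2.minAreaRect(q[:,:2].astype(np.float32)))
    t=ok&(z>.03)&(z<.25)&(P[...,0]>.35)&(P[...,0]<.75)&(abs(P[...,1])<.4)
    up=t&(z>.12); q=P[up]; print("tube n",len(q),q.min(0),q.max(0))
    # circle fit fixed r
    from scipy.optimize import least_squares
    for lo,hi in((.06,.1),(.1,.15),(.15,.2)):
        m=t&(z>lo)&(z<hi)&(c.min(-1)>110); q=P[m]
        if len(q)<20: continue
        cam=d["cam_to_world"][:2,3]
        x0=np.median(q[:,:2],0); x0=x0+(x0-cam)/np.linalg.norm(x0-cam)*.03
        r=least_squares(lambda x:np.hypot(*(q[:,:2]-x).T)-.042,x0,loss='soft_l1',f_scale=.002); print(lo,len(q),r.x,np.sqrt(np.mean(r.fun**2)))
    top=t&(z>.222)&(z<.24); q=P[top]; print("rim",len(q),q[:,:2].min(0),q[:,:2].max(0),q[:,2].mean())
    im=cv2.resize(d["color"][130:330, 200:440],None,fx=3,fy=3,interpolation=cv2.INTER_CUBIC); cv2.imwrite(f"pics/{n}0c.png",im[:600,:720])
E
```

```text
scene blue plate 1521 [ 0.52132986 -0.00748775  0.00767558] ((0.5294411182403564, -0.022689178586006165), (0.2924659550189972, 0.1141648069024086), 81.45323181152344)
tube n 6142 [ 0.51521572 -0.39998746  0.12001235] [0.74993954 0.39992445 0.24995824]
0.06 923 [0.55771207 0.15084881] 0.2769206440796407
0.1 1081 [0.55876819 0.1612667 ] 0.24217481559733317
0.15 1467 [0.55759762 0.13715094] 0.2610228599378067
rim 520 [ 0.5160975  -0.39950393] [0.7498012  0.20887021] 0.22823218250807664
side blue plate 2005 [ 0.52626678 -0.04926289  0.00690713] ((0.5268412828445435, -0.038584306836128235), (0.2623147964477539, 0.11122071743011475), 81.51509094238281)
tube n 6890 [ 0.51466039 -0.39999333  0.1200044 ] [0.74991562 0.39983182 0.24999075]
0.06 722 [ 0.67790122 -0.21863295] 0.2340348362411627
0.1 744 [0.5702394  0.08441149] 0.2342907423274358
0.15 3273 [ 0.69770385 -0.27821339] 0.15399278915904102
rim 869 [ 0.51572771 -0.39996022] [0.74925866 0.20887102] 0.22961434191276706
```

```bash
ls pics
```

```text
scene0.png
scene0c.png
side0.png
side0c.png
wrist0.png
```

Run:
```python
from h import *
from scipy.optimize import least_squares
a=np.deg2rad(81.5); X=-np.array([np.cos(a),np.sin(a)]); Y=np.array([-X[1],X[0]])
c0=np.array([.5294,-.0227]); O=c0-X*.125
print("X",X,"Y",Y,"O",O)
for n in ["scene","side"]:
    d=np.load(f"/tmp/{n}0.npz"); d={k:d[k] for k in d}
    P,ok=cloud(d); c=d["color"].astype(int);z=P[...,2]
    L=np.stack([(P[...,:2]-O)@X,(P[...,:2]-O)@Y,z],-1)
    blue=(c[...,0]>c[...,2]+50)&(c[...,0]>c[...,1]+25)
    q=L[ok&blue&(z>.002)&(z<.015)&(abs(L[...,1])<.1)&(L[...,0]>-.1)&(L[...,0]<.3)]
    print(n,"plate local",np.percentile(q,[0,.5,99.5,100],axis=0)[:,:2].round(4).tolist())
    # edges per slice
    for x0 in (-.015,.02,.06,.1,.14,.2,.25):
        s=q[abs(q[:,0]-x0)<.008]; 
        if len(s)>10: print("  y at",x0,s[:,1].min().round(4),s[:,1].max().round(4))
    near=ok&(L[...,0]>-.2)&(L[...,0]<.02)&(abs(L[...,1])<.08)
    for lo,hi in((.06,.12),(.12,.2),(.06,.2)):
        q=P[near&(z>lo)&(z<hi)]; cam=d["cam_to_world"][:2,3]
        x0=np.median(q[:,:2],0); x0=x0+(x0-cam)/np.linalg.norm(x0-cam)*.03
        r=least_squares(lambda x:np.hypot(*(q[:,:2]-x).T)-.042,x0,loss='soft_l1',f_scale=.002); print("tube",lo,len(q),r.x,"loc",(r.x-O)@X,(r.x-O)@Y,np.median(abs(r.fun)))
    q=P[near&(z>.225)&(z<.24)]
    r=least_squares(lambda x:np.hypot(*(q[:,:2]-x).T)-.040,q[:,:2].mean(0),loss='soft_l1',f_scale=.002);print("rim",len(q),r.x,"loc",(r.x-O)@X,(r.x-O)@Y,q[:,2].mean())
    # stop
    m=ok&(L[...,0]>.18)&(L[...,0]<.3)&(abs(L[...,1])<.06)&(z>.012)&(z<.2)
    q=L[m];print("stop",len(q),np.percentile(q,[1,5,50,95,99],axis=0).round(4).tolist())
    for k in [(.012,.02),(.02,.028),(.028,.036),(.036,.06)]:
        s=q[(q[:,2]>k[0])&(q[:,2]<k[1])]
        if len(s): print("  z",k,len(s),s[:,0].min().round(4),s[:,0].max().round(4),s[:,1].min().round(4),s[:,1].max().round(4))
    m=ok&(L[...,0]>-.1)&(L[...,0]<.3)&(abs(L[...,1])<.17)&(abs(L[...,1])>.065)&(z>.03)&(z<.1)
    k,lab,st,ce=cv2.connectedComponentsWithStats(m.astype(np.uint8))
    for i in range(1,k):
        if st[i,4]>30: print("obj",st[i],L[lab==i].min(0).round(3),L[lab==i].max(0).round(3))
```

```text
X [-0.14780941 -0.98901586] Y [ 0.98901586 -0.14780941] O [0.54787618 0.10092698]
scene plate local [[-0.0213, -0.0571], [-0.019, -0.0561], [0.269, 0.0551], [0.2712, 0.0571]]
  y at -0.015 -0.0555 -0.0096
  y at 0.02 -0.0551 0.0155
  y at 0.06 -0.0556 0.0544
  y at 0.1 -0.0551 0.0552
  y at 0.14 -0.0571 0.0571
  y at 0.2 -0.055 0.0548
  y at 0.25 -0.0547 0.0558
tube 0.06 821 [0.55885018 0.16453784] loc -0.064534202757088 0.0014511777461766878 0.0005876061831158672
tube 0.12 1249 [0.55876165 0.16468954] loc -0.06467115484997621 0.0013411972785461503 0.0006261720817040267
tube 0.06 2070 [0.5587973  0.16462879] loc -0.0646163429781401 0.0013854386851670439 0.0006063297596867051
rim 215 [0.55757177 0.16643615] loc -0.0662227070145763 -9.377828065909068e-05 0.22793310622791063
stop 136 [[0.2074, -0.0245, 0.0122], [0.2086, -0.0232, 0.0137], [0.2113, -0.0016, 0.0241], [0.2401, 0.0242, 0.0324], [0.2447, 0.026, 0.0336]]
  z (0.012, 0.02) 46 0.207 0.2463 -0.0249 0.0249
  z (0.02, 0.028) 46 0.2054 0.2398 -0.024 0.0266
  z (0.028, 0.036) 44 0.2082 0.2205 -0.0247 0.0276
side plate local [[0.0099,
[... 347 characters left out ...]
c -0.06607388681780284 -0.00108623498742157 0.0008271697195768903
tube 0.06 1259 [0.55659058 0.16642733] loc -0.06606895060271242 -0.0010628879563626629 0.0008335101214318463
rim 108 [0.55653165 0.16415633] loc -0.0638141860866555 -0.0007854905861081202 0.22742432782277955
stop 284 [[0.2106, -0.0234, 0.0127], [0.2131, -0.0208, 0.0139], [0.2206, 0.0009, 0.0208], [0.2464, 0.0219, 0.0313], [0.2481, 0.0244, 0.0322]]
  z (0.012, 0.02) 134 0.2161 0.2488 -0.0236 0.0244
  z (0.02, 0.028) 78 0.2163 0.2431 -0.0233 0.0245
  z (0.028, 0.036) 72 0.21 0.2218 -0.0239 0.0246
obj [346 226  19  18 279] [-0.     0.088  0.03 ] [0.056 0.139 0.057]
obj [351 245  18  16 234] [0.086 0.104 0.03 ] [0.135 0.148 0.051]
```

View pics/scene0c.png

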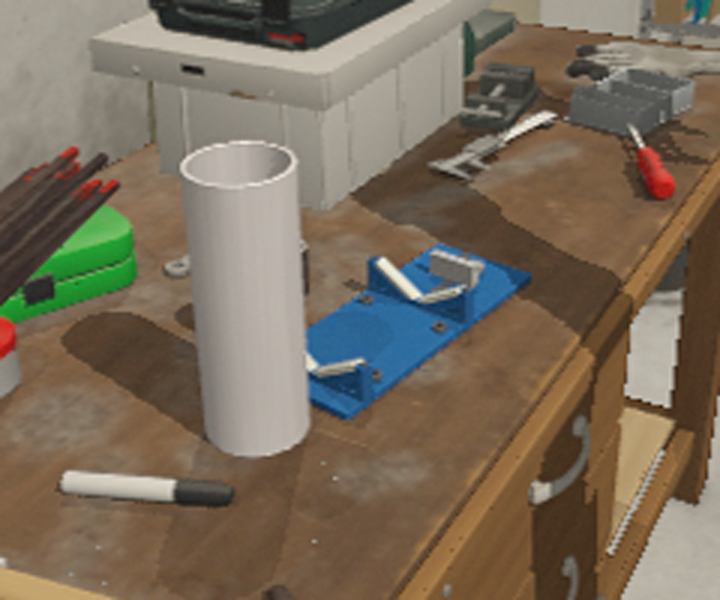

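View pics/side0c.png

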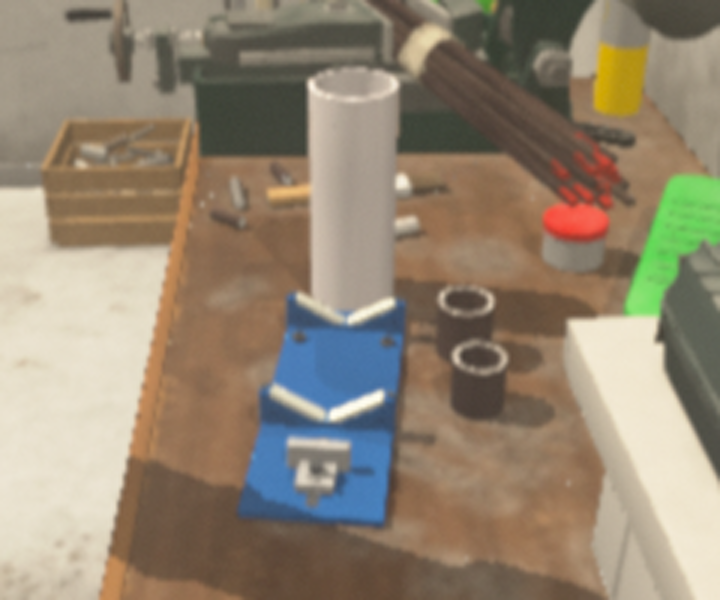

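Measured: the tube axis is at cradle-local x ≈ −65.5 mm, y ≈ 0. The plate size agrees, and the stop face is near 211 mm. Next I go above the tube with the jaws opening across the cradle.

```bash
cat >> h.py <<'E'
from scipy.spatial.transform import Rotation as Ro
_a=np.deg2rad(81.5); X=np.array([-np.cos(_a),-np.sin(_a),0]); Y=np.array([-X[1],X[0],0]); Z=np.array([0,0,1.])
O=np.array([.54788,.10093,0])
def Rt(deg):
    t=np.deg2rad(deg); z=-(np.sin(t)*X+np.cos(t)*Z); x=Y; return np.stack([x,np.cross(z,x),z],1)
def loc(p): p=np.asarray(p)-O; return np.array([p@X,p@Y,p[2]])
def wor(l): return O+l[0]*X+l[1]*Y+l[2]*Z
def delta(s,P,R):
    R0=Ro.from_rotvec(s["ee_rot"]).as_matrix()
    return np.r_[R0.T@(P-np.array(s["position"]))*100, Ro.from_matrix(R0.T@R).as_rotvec()]
def rep(s,ext=.025):
    R0=Ro.from_rotvec(s["ee_rot"]).as_matrix(); p=np.array(s["position"])
    tilt=np.degrees(np.arctan2(-R0[:,2]@X,-R0[:,2]@Z))
    print("t",round(s["time"],2),"TCP loc mm",(loc(p)*1e3).round(1),"tip loc",(loc(p+ext*R0[:,2])*1e3).round(1),"tilt",round(tilt,1),"xdotZ,xdotX",(R0[:,0]@Z).round(3),(R0[:,0]@X).round(3),"w",round(s["grip_width"]*1e3,1))
    f=np.array(s["contact_force"]);print("F loc",np.round([f@X,f@Y,f[2]],1),"q",np.round(s["joint_positions"],2))
E
python3 - <<'E'
from h import *
from plant import bot
print([a for a in dir(bot) if a[0]!='_'], bot.tip_extent)
s=bot.get_state();rep(s)
print(delta(s,wor([-.0655,0,.33]),Rt(0)).round(3))
E
```

```text
['IKError', 'get_image', 'get_state', 'job_done', 'tip_extent'] 0.025
t 0.15 TCP loc mm [ 669.4 -275.6  255.5] tip loc [ 669.4 -275.6  230.5] tilt 0.1 xdotZ,xdotX -0.002 0.889 w 85.4
F loc [-0.1  0.5 -0.9] q [ 1.2   0.31  0.01  1.51 -0.    1.32 -0.03]
[-5.2753e+01 -5.8127e+01 -7.3630e+00 -1.0000e-03  2.0000e-03 -1.0960e+00]
```

{"fn": "play_rows", "kwargs": {
  "deltas": [
    [-1,-1,-3.5,0,0,-0.08,0.5],
    [-3,-3,-6,0,0,-0.18,0.47],
    [-5.5,-6,-7.4,0,0,-0.28,0.47],
    [-8,-9,-7.4,0,0,-0.38,0.47],
    [-10.5,-11.8,-7.4,0,0,-0.48,0.47]
  ]
}}

```text
time: 0.57
position: [0.2558, -0.382, 0.3308]
ee_rot: [-2.918, 1.164, -0.002]
contact_force: [0.1, -1.5, -0.1]
grip_width: 0.04
```

```bash
cat > d.py <<'E'
import sys
from h import *
from plant import bot
s=bot.get_state();rep(s)
if len(sys.argv)>1:
    x,y,z,t=map(float,sys.argv[1:5]); print(delta(s,wor([x/1e3,y/1e3,z/1e3]),Rt(t)).round(3))
E
python3 d.py -65.5 0 330 0
```

```text
t 0.57 TCP loc mm [ 520.8 -217.5  330.8] tip loc [ 520.8 -217.5  305.8] tilt -0.0 xdotZ,xdotX 0.001 0.574 w 40.0
F loc [ 1.5  0.3 -0.1] q [ 1.07  0.1  -0.14  1.59  0.01  1.45  0.17]
[-1.5812e+01 -6.0503e+01  9.4000e-02 -0.0000e+00 -1.0000e-03 -6.1100e-01]
```

{"fn": "play_rows", "kwargs": {
  "deltas": [
    [-1,-3.9,0,0,0,-0.08,0.47],
    [-2,-7.8,0,0,0,-0.17,0.47],
    [-3,-11.7,0,0,0,-0.26,0.47],
    [-4,-15.5,0,0,0,-0.35,0.47],
    [-5,-19.3,0,0,0,-0.44,0.47]
  ]
}}

```text
time: 0.98
position: [0.3527, -0.2055, 0.3307]
ee_rot: [3.102, -0.492, 0.002]
contact_force: [0.4, -0.4, -0.8]
grip_width: 0.0405
```

```bash
python3 d.py -65.5 0 330 0
```

```text
t 0.98 TCP loc mm [ 332.  -147.8  330.7] tip loc [ 332.  -147.8  305.7] tilt -0.0 xdotZ,xdotX 0.001 0.166 w 40.5
F loc [ 0.4  0.5 -0.8] q [ 0.85 -0.   -0.36  1.7  -0.    1.44  0.18]
[ 7.9860e+00 -4.1646e+01  6.8000e-02  0.0000e+00 -1.0000e-03 -1.6700e-01]
```

{"fn": "play_rows", "kwargs": {
  "deltas": [
    [0.8,-3.9,0,0,0,-0.03,0.47],
    [1.6,-7.8,0,0,0,-0.06,0.47],
    [2.4,-11.8,0,0,0,-0.1,0.47],
    [3.2,-15.8,0,0,0,-0.14,0.47],
    [4,-19.8,0,0,0,-0.167,0.47]
  ]
}}

```text
time: 1.4
position: [0.4523, -0.0279, 0.3307]
ee_rot: [3.132, -0.23, 0.002]
contact_force: [1.7, -0.7, -0.7]
grip_width: 0.0401
```

```bash
python3 d.py -65.5 0 330 0
```

```text
t 1.4 TCP loc mm [141.6 -75.5 330.7] tip loc [141.6 -75.4 305.7] tilt -0.1 xdotZ,xdotX 0.001 -0.002 w 40.1
F loc [ 0.5  1.8 -0.7] q [ 0.57  0.11 -0.61  1.6   0.07  1.45 -0.19]
[ 7.5830e+00 -2.0694e+01  6.0000e-02  1.0000e-03 -1.0000e-03  2.0000e-03]
```

{"fn": "play_rows", "kwargs": {
  "deltas": [
    [1.4,-3.9,0,0,0,0,0.47],
    [2.9,-7.8,0,0,0,0,0.47],
    [4.3,-11.7,0,0,0,0,0.47],
    [5.7,-15.6,0,0,0,0,0.47],
    [7.0,-19.2,0,0,0,0,0.47]
  ]
}}

```text
time: 1.82
position: [0.5502, 0.1537, 0.3301]
ee_rot: [3.132, -0.23, 0.001]
contact_force: [0.4, -0.8, 0.2]
grip_width: 0.0402
```

```bash
python3 d.py -65.5 0 330 0
python3 - <<'E'
from h import *
from plant import bot
for n in ["wrist","scene"]:
    d=bot.get_image(n); cv2.imwrite(f"pics/{n}1.png",d["color"]); np.savez(f"/tmp/{n}1.npz",**d)
E
```

```text
t 1.82 TCP loc mm [-52.5  -5.5 330.1] tip loc [-52.5  -5.5 305.1] tilt -0.1 xdotZ,xdotX 0.001 -0.002 w 40.2
F loc [0.7 0.5 0.2] q [ 0.16  0.41 -0.7   1.28  0.26  1.54 -0.65]
[ 5.49e-01 -1.30e+00  6.00e-03  1.00e-03 -1.00e-03  2.00e-03]
```

View pics/wrist1.png

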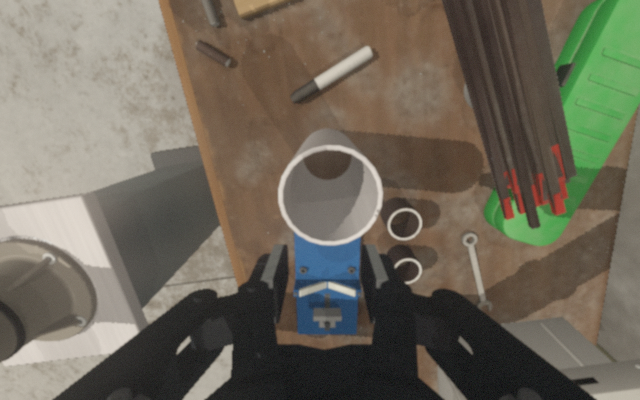

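View pics/scene1.png

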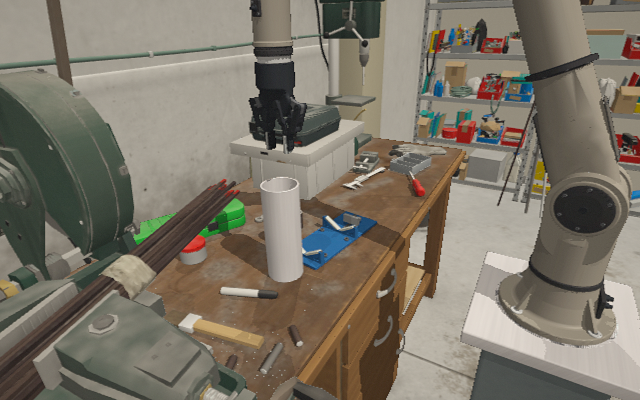

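The wrist view shows the rim circle centred near (331,195), with the cradle below it and the marker above at (335,75). The scene view shows the gripper above the tube. I'll check the rim centre from the wrist image, and measure the thickness of the fingers.

Run:
```python
from h import *
d=np.load("/tmp/wrist1.npz"); d={k:d[k] for k in d}
P,ok=cloud(d); z=P[...,2]
m=ok&(z>.222)&(z<.238)&(np.hypot(P[...,0]-.5576,P[...,1]-.1657)<.06)
q=P[m][:,:2]
from scipy.optimize import least_squares
r=least_squares(lambda x:np.hypot(*(q-x[:2]).T)-x[2],[.5576,.1657,.04],loss='soft_l1',f_scale=.001); print(len(q),r.x,loc([*r.x[:2],0])*1e3, P[m][:,2].mean())
ms=m.astype(np.uint8); c,_=cv2.findContours(ms,cv2.RETR_EXTERNAL,cv2.CHAIN_APPROX_NONE); c=max(c,key=len); e=cv2.fitEllipse(c); print(e, [loc(p)*1e3 for p in ray(d,e[0],.23)])
# cradle in wrist
cc=d["color"].astype(int); blue=(cc[...,0]>cc[...,2]+50)&(cc[...,0]>cc[...,1]+25)&ok&(z<.02)
L=np.array([loc(p) for p in P[blue]]); L=L[(abs(L[:,1])<.08)&(L[:,0]>-.1)]; print(len(L),L.min(0),L.max(0))
# finger points near gripper
T=[.5502,.1537,.3301]
f=ok&(z>.27); q=np.array([loc(p) for p in P[f]])-loc(T); print(len(q))
for lo in np.arange(-.03,.08,.01):
    s=q[(q[:,2]>=lo)&(q[:,2]<lo+.01)]
    if len(s): print(round(lo,3),len(s),"y",np.percentile(s[:,1],[0,50,100]).round(4),"|y| min max",abs(s[:,1]).min().round(4),abs(s[:,1]).max().round(4),"x",s[:,0].min().round(4),s[:,0].max().round(4))
```

```text
1979 [0.55637005 0.16630804 0.0392654 ] [-65.91482958  -1.2666907    0.        ] 0.228832196668264
((330.4128723144531, 193.76536560058594), (100.48360443115234, 103.39898681640625), 85.25566864013672) [array([-67.84854321,  -1.24000404, 230.        ])]
3692 [ 0.06433366 -0.05593138  0.00499368] [0.26973837 0.05451009 0.01492319]
39936
-0.03 55 y [-0.0276 -0.0207  0.0195] |y| min max 0.0192 0.0276 x -0.0102 0.008
-0.02 552 y [-0.0344 -0.0007  0.0328] |y| min max 0.0191 0.0344 x -0.0115 0.0115
-0.01 771 y [-0.0345  0.0191  0.033 ] |y| min max 0.0191 0.0345 x -0.0117 0.0117
0.0 892 y [-0.0345 -0.0207  0.0331] |y| min max 0.019 0.0345 x -0.0118 0.0118
0.01 1149 y [-0.0419  0.019   0.0404] |y| min max 0.0189 0.0419 x -0.0134 0.0114
0.02 2754 y [-0.0542 -0.0225  0.0521] |y| min max 0.0189 0.0542 x -0.0144 0.0128
0.03 6515 y [-0.0572  0.0189  0.0555] |y| min max 0.0162 0.0572 x -0.0162 0.0129
0.04 6181 y [-0.0604 -0.0032  0.0596] |y| min max 0.0001 0.0604 x -0.018 0.0133
0.05 10639 y [-0.0642 -0.0009  0.0627] |y| min max 0.0 0.0642 x -0.0185 0.0103
0.06 8967 y [-0.0665 -0.0009  0.0652] |y| min max 0.0001 0.0665 x -0.0207 -0.003
0.07 1461 y [-0.022   0.0075  0.0201] |y| min max 0.0069 0.022 x -0.0211 -0.0176
```

Fingers: ±34 mm over the backs at 40 mm opening, straight for 35 mm from the tips. They fit. Moving over the axis and in.

{"fn": "play_rows", "kwargs": {
  "deltas": [
    [0.25,-0.7,0,0,0,0,0.42],
    [0.48,-1.35,0,0,0,0,0.42],
    [0.48,-1.35,1.5,0,0,0,0.42],
    [0.48,-1.35,4,0,0,0,0.42],
    [0.48,-1.35,6,0,0,0,0.42]
  ]
}}

```text
time: 2.33
position: [0.5555, 0.1727, 0.2677]
ee_rot: [-3.129, 0.212, 0.004]
contact_force: [-0.4, 0.5, -1.2]
grip_width: 0.0358
```

```bash
python3 d.py -66 -0.8 232 0;python3 - <<'E'
from h import *
from plant import bot
d=bot.get_image("wrist"); cv2.imwrite(f"pics/wrist2.png",d["color"])
E
```

```text
t 2.33 TCP loc mm [-72.2  -3.  267.7] tip loc [-72.3  -3.1 242.7] tilt 0.3 xdotZ,xdotX -0.003 -0.013 w 35.8
F loc [-0.4 -0.5 -1.2] q [ 0.14  0.45 -0.7   1.38  0.28  1.41 -0.69]
[ 2.250e-01  6.350e-01  3.562e+00 -5.000e-03  3.000e-03  1.300e-02]
```

View pics/wrist2.png

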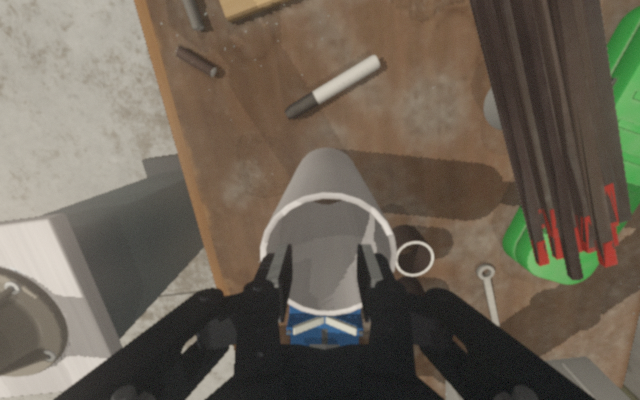

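Fingers sit just above the rim with both tips over the bore, though the arm was still swinging a few mm. Centre first, then go in.

{"fn": "play_rows", "kwargs": {
  "deltas": [
    [0.22,0.63,0,0,0,0.013,0.42],
    [0.22,0.63,0,0,0,0.013,0.42],
    [0.22,0.63,0,0,0,0.013,0.42],
    [0.22,0.63,0.5,0,0,0.013,0.42],
    [0.22,0.63,1.0,0,0,0.013,0.42]
  ]
}}

```text
time: 2.8
position: [0.5553, 0.1652, 0.2542]
ee_rot: [-3.13, 0.233, 0.012]
contact_force: [-0.8, -0.1, -0.2]
grip_width: 0.0357
```

```bash
python3 d.py -66 -0.8 232 0
```

```text
t 2.8 TCP loc mm [-64.7  -2.1 254.2] tip loc [-64.7  -2.3 229.2] tilt 0.1 xdotZ,xdotX -0.008 0.0 w 35.7
F loc [ 0.2 -0.8 -0.2] q [ 0.15  0.46 -0.69  1.4   0.29  1.39 -0.69]
[ 1.500e-01 -1.300e-01  2.222e+00 -2.000e-03  8.000e-03 -0.000e+00]
```

{"fn": "play_rows", "kwargs": {
  "deltas": [
    [0.15,-0.1,0.2,0,0.008,0,0.42],
    [0.15,-0.1,0.8,0,0.008,0,0.42],
    [0.15,-0.1,1.5,0,0.008,0,0.42],
    [0.15,-0.1,2.0,0,0.008,0,0.42],
    [0.15,-0.1,2.2,0,0.008,0,0.42]
  ]
}}

```text
time: 3.22
position: [0.5561, 0.1657, 0.2308]
ee_rot: [-3.132, 0.233, 0.003]
contact_force: [-0.3, 0.7, -0.2]
grip_width: 0.0356
```

```bash
python3 d.py -66 -0.8 232 0;python3 - <<'E'
from h import *
from plant import bot
for n in ["wrist","scene"]:
    d=bot.get_image(n); cv2.imwrite(f"pics/{n}3.png",d["color"])
E
```

```text
t 3.22 TCP loc mm [-65.3  -1.4 230.8] tip loc [-65.3  -1.5 205.8] tilt 0.1 xdotZ,xdotX -0.002 -0.0 w 35.6
F loc [-0.6 -0.4 -0.2] q [ 0.15  0.47 -0.68  1.45  0.3   1.33 -0.7 ]
[ 0.062 -0.069 -0.123 -0.001  0.002  0.   ]
```

View pics/wrist3.png

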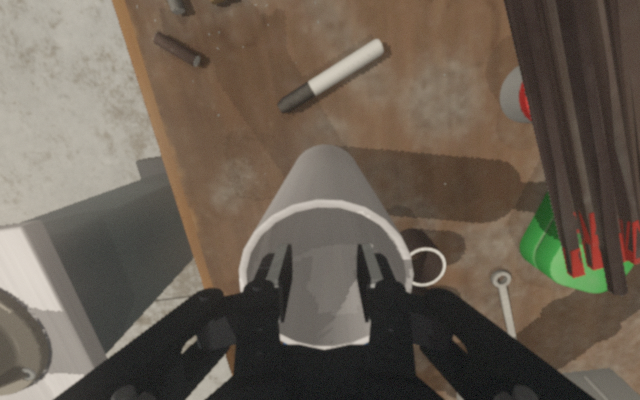

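Fingers are 24 mm inside the bore with no contact force. I'll spread to about 39 mm, then start the guided tip.

```bash
cat > tip.py <<'E'
import sys
from h import *
from plant import bot
def pose(th,depthadj=0):
    t=np.deg2rad(th); s,c=np.sin(t),np.cos(t); n=np.array([-c,s]); a=np.array([s,c])
    if th<=20: p=np.array([-23.3,0])+42*n+231*a
    elif th<=59: p=np.array([-20,8])+42*n+222.5*a
    else: p=np.array([0,20.])+42*n+199*a
    return p+depthadj*a
def rows(t0,t1,off=0,dep=0,cap=90,y=-.8,g=.46):
    s=bot.get_state();rep(s)
    for i in range(1,6):
        th=t0+(t1-t0)*i/5; p=pose(th,dep); tt=min(th,cap); t=np.deg2rad(th)
        p=p+off*np.array([np.cos(t),-np.sin(t)])
        d=delta(s,wor([p[0]/1e3,y/1e3,p[1]/1e3]),Rt(tt))
        print([*d[:3].round(2),*d[3:].round(3),g])
if __name__=="__main__":
    a=list(map(float,sys.argv[1:])); rows(*a)
E
python3 tip.py 0 5
```

```text
t 3.32 TCP loc mm [-65.4  -1.2 231.3] tip loc [-65.4  -1.2 206.3] tilt 0.1 xdotZ,xdotX -0.001 0.0 w 36.0
F loc [ 0.6  0.7 -1.2] q [ 0.15  0.47 -0.68  1.45  0.3   1.33 -0.7 ]
[np.float64(0.04), np.float64(0.41), np.float64(-0.04), np.float64(0.016), np.float64(0.001), np.float64(-0.0), 0.46]
[np.float64(0.04), np.float64(0.82), np.float64(-0.1), np.float64(0.034), np.float64(0.001), np.float64(-0.0), 0.46]
[np.float64(0.04), np.float64(1.22), np.float64(-0.16), np.float64(0.051), np.float64(0.001), np.float64(-0.0), 0.46]
[np.float64(0.04), np.float64(1.63), np.float64(-0.2), np.float64(0.068), np.float64(0.001), np.float64(-0.0), 0.46]
[np.float64(0.04), np.float64(2.04), np.float64(-0.25), np.float64(0.086), np.float64(0.001), np.float64(-0.0), 0.46]
```

{"fn": "play_rows", "kwargs": {
  "deltas": [
    [0.04,0,0,0,0,0,0.46],
    [0.04,0.4,-0.04,0.016,0,0,0.46],
    [0.04,0.8,-0.1,0.034,0,0,0.46],
    [0.04,1.4,-0.18,0.06,0,0,0.46],
    [0.04,2.0,-0.25,0.086,0,0,0.46]
  ]
}}

```text
time: 3.73
position: [0.5539, 0.1459, 0.2342]
ee_rot: [-3.043, 0.226, -0.009]
contact_force: [-0.1, 1.0, -1.4]
grip_width: 0.0395
```

```bash
sed -i 's/print(\[\*d.*/print([float(round(v,3)) for v in d],g)/' tip.py; python3 tip.py 5 10
```

```text
t 3.73 TCP loc mm [-45.4  -0.7 234.2] tip loc [-47.6  -0.7 209.3] tilt 5.2 xdotZ,xdotX -0.001 -0.0 w 39.5
F loc [-1.  -0.2 -1.4] q [ 0.27  0.44 -0.71  1.5   0.21  1.26 -0.6 ]
[-0.015, 0.442, -0.032, 0.015, 0.001, 0.0] 0.46
[-0.015, 0.847, -0.096, 0.032, 0.001, 0.0] 0.46
[-0.015, 1.252, -0.152, 0.049, 0.001, 0.0] 0.46
[-0.015, 1.659, -0.202, 0.067, 0.001, 0.0] 0.46
[-0.015, 2.067, -0.245, 0.084, 0.001, 0.0] 0.46
```

{"fn": "play_rows", "kwargs": {
  "deltas": [
    [0,0.4,-0.03,0.015,0,0,0.46],
    [0,0.85,-0.1,0.032,0,0,0.46],
    [0,1.25,-0.15,0.05,0,0,0.46],
    [0,1.65,-0.2,0.067,0,0,0.46],
    [0,2.07,-0.25,0.084,0,0,0.46]
  ]
}}

```text
time: 4.15
position: [0.5508, 0.125, 0.235]
ee_rot: [-2.958, 0.219, -0.019]
contact_force: [-0.5, 1.5, -0.8]
grip_width: 0.0391
```

```bash
python3 - <<'E'
from h import *
from plant import bot
d=bot.get_image("scene"); cv2.imwrite(f"pics/s4.png",cv2.resize(d["color"][80:330,160:460],None,fx=2.4,fy=2.4))
E
python3 tip.py 10 14
```

```text
t 4.2 TCP loc mm [-21.9  -0.  234.6] tip loc [-2.62e+01 -1.00e-01  2.10e+02] tilt 10.0 xdotZ,xdotX -0.001 0.003 w 39.7
F loc [ 1.7 -1.1  0.5] q [ 0.39  0.41 -0.74  1.55  0.12  1.21 -0.49]
[-0.075, 0.057, -0.027, 0.014, 0.0, -0.003] 0.46
[-0.074, 0.381, -0.079, 0.028, 0.0, -0.003] 0.46
[-0.073, 0.705, -0.126, 0.042, 0.0, -0.003] 0.46
[-0.072, 1.03, -0.169, 0.056, 0.0, -0.003] 0.46
[-0.072, 1.356, -0.207, 0.07, -0.0, -0.003] 0.46
```

View pics/s4.png

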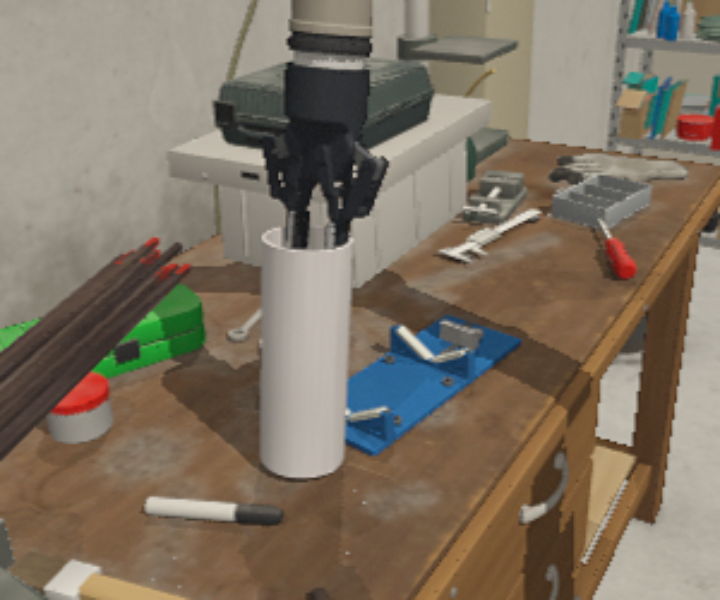

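The tube leans with the fingers in its top; foot against the plate edge. Continue.

{"fn": "play_rows", "kwargs": {
  "deltas": [
    [-0.07,0.15,-0.03,0.014,0,0,0.46],
    [-0.07,0.45,-0.08,0.028,0,0,0.46],
    [-0.07,0.75,-0.13,0.042,0,0,0.46],
    [-0.07,1.05,-0.17,0.056,0,0,0.46],
    [-0.07,1.36,-0.2,0.07,0,0,0.46]
  ]
}}

```text
time: 4.62
position: [0.5483, 0.1088, 0.2342]
ee_rot: [-2.888, 0.218, -0.026]
contact_force: [0.1, 0.8, -0.4]
grip_width: 0.0392
```

```bash
python3 tip.py 14 18
```

```text
t 4.62 TCP loc mm [ -7.9  -0.8 234.2] tip loc [-14.   -0.8 210. ] tilt 14.1 xdotZ,xdotX -0.0 0.002 w 39.2
F loc [-0.8  0.  -0.4] q [ 0.48  0.4  -0.76  1.58  0.05  1.17 -0.4 ]
[-0.001, 0.293, -0.058, 0.013, -0.0, -0.003] 0.46
[-0.0, 0.616, -0.11, 0.027, -0.0, -0.003] 0.46
[0.001, 0.941, -0.158, 0.041, -0.0, -0.003] 0.46
[0.002, 1.266, -0.201, 0.055, -0.0, -0.003] 0.46
[0.002, 1.591, -0.24, 0.069, -0.0, -0.003] 0.46
```

{"fn": "play_rows", "kwargs": {
  "deltas": [
    [0,0.29,-0.06,0.014,0,0,0.46],
    [0,0.62,-0.11,0.028,0,0,0.46],
    [0,0.94,-0.16,0.042,0,0,0.46],
    [0,1.26,-0.2,0.056,0,0,0.46],
    [0,1.59,-0.24,0.07,0,0,0.46]
  ]
}}

```text
time: 5.03
position: [0.5457, 0.0925, 0.2325]
ee_rot: [-2.818, 0.213, -0.033]
contact_force: [0.1, -0.2, -0.2]
grip_width: 0.0393
```

```bash
python3 tip.py 18 22
```

```text
t 5.03 TCP loc mm [  8.6  -0.9 232.5] tip loc [  0.8  -0.9 208.8] tilt 18.1 xdotZ,xdotX -0.001 0.003 w 39.3
F loc [ 0.2  0.1 -0.2] q [ 0.58  0.4  -0.79  1.61 -0.03  1.15 -0.3 ]
[0.01, 0.273, -0.057, 0.011, -0.0, -0.003] 0.46
[0.011, 0.597, -0.11, 0.025, -0.0, -0.003] 0.46
[0.012, 0.952, -0.171, 0.039, -0.0, -0.003] 0.46
[0.013, 1.265, -0.216, 0.053, -0.0, -0.003] 0.46
[0.014, 1.579, -0.255, 0.067, -0.0, -0.003] 0.46
```

{"fn": "play_rows", "kwargs": {
  "deltas": [
    [0,0.27,-0.06,0.011,0,0,0.46],
    [0,0.6,-0.11,0.025,0,0,0.46],
    [0,0.93,-0.17,0.039,0,0,0.46],
    [0,1.25,-0.22,0.053,0,0,0.46],
    [0,1.58,-0.26,0.067,0,0,0.46]
  ]
}}

```text
time: 5.45
position: [0.5434, 0.0765, 0.2301]
ee_rot: [-2.75, 0.208, -0.04]
contact_force: [0.3, 0.2, -0.2]
grip_width: 0.0394
```

```bash
cat > pic.py <<'E'
import sys
from h import *
from plant import bot
n=sys.argv[1]; d=bot.get_image(n); u0,v0,u1,v1=(160,80,460,330) if n=="scene" else (220,120,440,310)
if n!="wrist": c=cv2.resize(d["color"][v0:v1,u0:u1],None,fx=2.4,fy=2.4)
else: c=d["color"]
cv2.imwrite(sys.argv[2],c); np.savez("/tmp/last_%s.npz"%n,**d)
E
python3 pic.py scene pics/s5.png; python3 tip.py 22 26
```

```text
t 5.5 TCP loc mm [ 26.7  -0.6 229.4] tip loc [ 17.3  -0.6 206.2] tilt 22.0 xdotZ,xdotX -0.001 0.005 w 39.4
F loc [ 1.4  0.3 -1.1] q [ 0.67  0.41 -0.8   1.64 -0.09  1.13 -0.2 ]
[-0.02, 0.077, -0.035, 0.014, -0.001, -0.005] 0.46
[-0.018, 0.389, -0.087, 0.028, -0.001, -0.005] 0.46
[-0.016, 0.701, -0.135, 0.042, -0.001, -0.005] 0.46
[-0.015, 1.015, -0.178, 0.056, -0.001, -0.005] 0.46
[-0.013, 1.328, -0.217, 0.07, -0.001, -0.005] 0.46
```

View pics/s5.png

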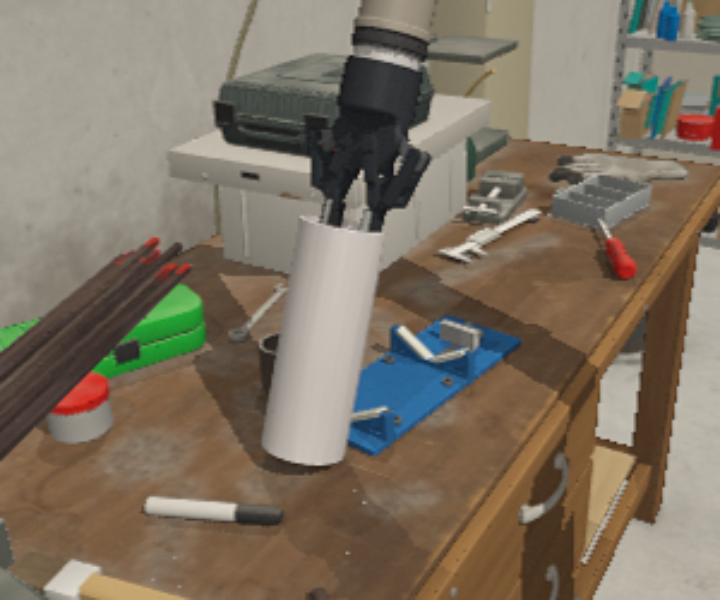

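Tube leaning ~20°, foot on the plate edge. Continuing through the balance point slowly.

{"fn": "play_rows", "kwargs": {
  "deltas": [
    [0,0.15,-0.04,0.014,0,0,0.46],
    [0,0.42,-0.09,0.028,0,0,0.46],
    [0,0.72,-0.135,0.042,0,0,0.46],
    [0,1.02,-0.18,0.056,0,0,0.46],
    [0,1.33,-0.22,0.07,0,0,0.46]
  ]
}}

```text
time: 5.92
position: [0.5413, 0.0609, 0.2262]
ee_rot: [-2.68, 0.207, -0.046]
contact_force: [-0.9, -0.7, -1.2]
grip_width: 0.0392
```

```bash
python3 tip.py 26 30
```

```text
t 5.92 TCP loc mm [ 40.5  -0.6 226.2] tip loc [ 29.6  -0.5 203.7] tilt 26.1 xdotZ,xdotX -0.001 0.005 w 39.2
F loc [ 0.8 -0.8 -1.2] q [ 0.75  0.42 -0.83  1.66 -0.16  1.11 -0.11]
[-0.021, 0.235, -0.042, 0.013, -0.001, -0.006] 0.46
[-0.019, 0.547, -0.094, 0.027, -0.001, -0.006] 0.46
[-0.017, 0.859, -0.142, 0.041, -0.001, -0.006] 0.46
[-0.016, 1.172, -0.186, 0.055, -0.001, -0.006] 0.46
[-0.014, 1.486, -0.225, 0.069, -0.001, -0.006] 0.46
```

{"fn": "play_rows", "kwargs": {
  "deltas": [
    [0,0.24,-0.04,0.013,0,0,0.46],
    [0,0.55,-0.09,0.027,0,0,0.46],
    [0,0.86,-0.14,0.041,0,0,0.46],
    [0,1.17,-0.19,0.055,0,0,0.46],
    [0,1.49,-0.22,0.069,0,0,0.46]
  ]
}}

```text
time: 6.33
position: [0.539, 0.0464, 0.2215]
ee_rot: [-2.61, 0.202, -0.052]
contact_force: [0.0, -0.3, 0.5]
grip_width: 0.0392
```

```bash
python3 tip.py 30 34
```

```text
t 6.33 TCP loc mm [ 55.2  -0.7 221.5] tip loc [ 42.7  -0.7 199.8] tilt 30.1 xdotZ,xdotX -0.001 0.005 w 39.2
F loc [0.3 0.1 0.5] q [ 0.83  0.45 -0.84  1.67 -0.21  1.11 -0.02]
[-0.009, 0.268, -0.06, 0.012, -0.001, -0.005] 0.46
[-0.007, 0.58, -0.112, 0.026, -0.002, -0.005] 0.46
[-0.006, 0.893, -0.161, 0.04, -0.002, -0.005] 0.46
[-0.004, 1.206, -0.204, 0.054, -0.002, -0.005] 0.46
[-0.002, 1.519, -0.244, 0.068, -0.002, -0.005] 0.46
```

{"fn": "play_rows", "kwargs": {
  "deltas": [
    [0,0.27,-0.06,0.012,0,-0.003,0.46],
    [0,0.58,-0.11,0.026,0,-0.005,0.46],
    [0,0.89,-0.16,0.04,0,-0.005,0.46],
    [0,1.2,-0.2,0.054,0,-0.005,0.46],
    [0,1.52,-0.24,0.068,0,-0.005,0.46]
  ]
}}

```text
time: 6.75
position: [0.5367, 0.0319, 0.2156]
ee_rot: [-2.541, 0.19, -0.06]
contact_force: [-0.1, -0.0, -1.9]
grip_width: 0.0392
```

```bash
python3 pic.py scene pics/s6.png; python3 tip.py 34 38
```

```text
t 6.8 TCP loc mm [ 71.7  -0.7 214.7] tip loc [ 57.7  -0.6 193.9] tilt 34.0 xdotZ,xdotX -0.0 0.004 w 39.2
F loc [ 1.7  0.8 -1.5] q [ 0.9   0.49 -0.86  1.69 -0.26  1.1   0.07]
[-0.011, 0.063, -0.044, 0.013, -0.002, -0.003] 0.46
[-0.01, 0.374, -0.096, 0.027, -0.002, -0.003] 0.46
[-0.009, 0.687, -0.144, 0.041, -0.002, -0.003] 0.46
[-0.008, 1.0, -0.188, 0.055, -0.002, -0.003] 0.46
[-0.007, 1.314, -0.227, 0.069, -0.002, -0.003] 0.46
```

View pics/s6.png

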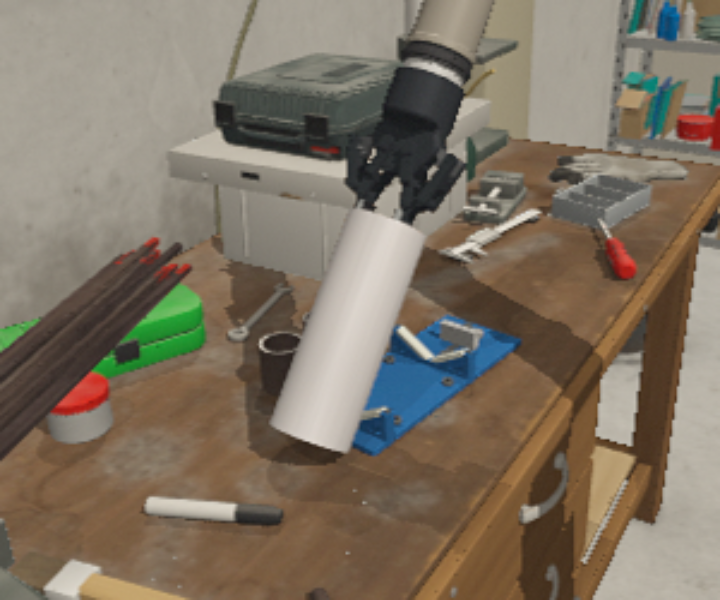

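The tube follows at about 35°, held by the fingers. Continue.

{"fn": "play_rows", "kwargs": {
  "deltas": [
    [0,0.15,-0.04,0.013,0,0,0.46],
    [0,0.42,-0.09,0.027,0,0,0.46],
    [0,0.7,-0.14,0.041,0,0,0.46],
    [0,1.0,-0.19,0.055,0,0,0.46],
    [0,1.31,-0.23,0.069,0,0,0.46]
  ]
}}

```text
time: 7.22
position: [0.5346, 0.0178, 0.2089]
ee_rot: [-2.471, 0.188, -0.064]
contact_force: [-0.8, -0.2, -2.6]
grip_width: 0.0396
```

```bash
python3 tip.py 38 42
```

```text
t 7.22 TCP loc mm [ 84.2  -0.9 208.9] tip loc [ 68.8  -0.8 189.2] tilt 38.1 xdotZ,xdotX -0.0 0.003 w 39.6
F loc [ 0.3 -0.7 -2.6] q [ 0.96  0.53 -0.87  1.7  -0.3   1.11  0.14]
[0.007, 0.267, -0.062, 0.013, -0.002, -0.003] 0.46
[0.008, 0.579, -0.114, 0.027, -0.002, -0.003] 0.46
[0.009, 0.892, -0.162, 0.041, -0.002, -0.003] 0.46
[0.01, 1.205, -0.206, 0.055, -0.002, -0.003] 0.46
[0.011, 1.518, -0.245, 0.069, -0.002, -0.003] 0.46
```

{"fn": "play_rows", "kwargs": {
  "deltas": [
    [0,0.27,-0.06,0.013,0,0,0.46],
    [0,0.58,-0.11,0.027,0,0,0.46],
    [0,0.89,-0.16,0.041,0,0,0.46],
    [0,1.2,-0.2,0.055,0,0,0.46],
    [0,1.52,-0.24,0.069,0,0,0.46]
  ]
}}

```text
time: 7.63
position: [0.5324, 0.0041, 0.2011]
ee_rot: [-2.401, 0.183, -0.07]
contact_force: [0.6, 0.0, -3.4]
grip_width: 0.0394
```

```bash
python3 tip.py 42 46
```

```text
t 7.63 TCP loc mm [ 98.   -1.  201.1] tip loc [ 81.3  -0.9 182.5] tilt 42.1 xdotZ,xdotX -0.001 0.004 w 39.4
F loc [-0.1  0.6 -3.4] q [ 1.01  0.59 -0.89  1.7  -0.33  1.11  0.21]
[0.019, 0.26, -0.062, 0.013, -0.002, -0.003] 0.46
[0.02, 0.572, -0.115, 0.027, -0.002, -0.003] 0.46
[0.021, 0.884, -0.163, 0.041, -0.002, -0.003] 0.46
[0.023, 1.197, -0.207, 0.055, -0.002, -0.003] 0.46
[0.024, 1.511, -0.246, 0.068, -0.002, -0.003] 0.46
```

{"fn": "play_rows", "kwargs": {
  "deltas": [
    [0.02,0.26,-0.06,0.013,0,0,0.46],
    [0.02,0.57,-0.11,0.027,0,0,0.46],
    [0.02,0.88,-0.16,0.041,0,0,0.46],
    [0.02,1.2,-0.2,0.055,0,0,0.46],
    [0.02,1.51,-0.24,0.068,0,0,0.46]
  ]
}}

```text
time: 8.05
position: [0.5306, -0.0089, 0.1924]
ee_rot: [-2.332, 0.178, -0.075]
contact_force: [-0.3, 1.1, -3.1]
grip_width: 0.0395
```

```bash
python3 tip.py 46 50
```

```text
t 8.05 TCP loc mm [111.1  -0.9 192.4] tip loc [ 93.1  -0.8 175. ] tilt 46.0 xdotZ,xdotX -0.001 0.004 w 39.5
F loc [-1.1 -0.5 -3.1] q [ 1.06  0.64 -0.89  1.7  -0.35  1.12  0.27]
[0.006, 0.264, -0.065, 0.013, -0.002, -0.003] 0.46
[0.007, 0.576, -0.117, 0.027, -0.002, -0.003] 0.46
[0.008, 0.888, -0.165, 0.041, -0.002, -0.003] 0.46
[0.009, 1.202, -0.209, 0.055, -0.002, -0.003] 0.46
[0.01, 1.515, -0.248, 0.069, -0.002, -0.003] 0.46
```

{"fn": "play_rows", "kwargs": {
  "deltas": [
    [0,0.26,-0.06,0.013,0,0,0.46],
    [0,0.58,-0.12,0.027,0,0,0.46],
    [0,0.89,-0.16,0.041,0,0,0.46],
    [0,1.2,-0.21,0.055,0,0,0.46],
    [0,1.51,-0.25,0.069,0,0,0.46]
  ]
}}

```text
time: 8.47
position: [0.5287, -0.0213, 0.183]
ee_rot: [-2.262, 0.173, -0.08]
contact_force: [0.5, 1.3, -4.4]
grip_width: 0.0392
```

```bash
python3 pic.py scene pics/s7.png;python3 pic.py side pics/e7.png; python3 tip.py 50 54
python3 - <<'E'
# tube upper line angle from scene depth
from h import *
d=np.load("/tmp/last_scene.npz");d={k:d[k] for k in d}
P,ok=cloud(d);q=P[ok].reshape(-1,3)-O; L=np.c_[q@X,q@Y,q[:,2]]*1e3
c=d["color"][ok].astype(int)
m=(abs(L[:,1])<6)&(L[:,0]>-90)&(L[:,0]<170)&(L[:,2]>40)&(c.min(1)>120)
s=L[m]; print(len(s)); 
p=np.polyfit(s[:,0],s[:,2],1); r=s[:,2]-np.polyval(p,s[:,0]); k=abs(r)<8; p=np.polyfit(s[k,0],s[k,2],1); print("slope tilt",90-np.degrees(np.arctan(p[0])),p,s[k].min(0),s[k].max(0))
E
```

```text
t 8.57 TCP loc mm [124.8  -0.9 182. ] tip loc [105.7  -0.8 166. ] tilt 50.0 xdotZ,xdotX -0.002 0.006 w 39.5
F loc [ 0.  -0.2 -4.5] q [ 1.1   0.71 -0.89  1.69 -0.37  1.13  0.33]
[0.01, 0.132, -0.026, 0.014, -0.003, -0.005] 0.46
[0.012, 0.444, -0.078, 0.028, -0.003, -0.005] 0.46
[0.014, 0.756, -0.126, 0.042, -0.003, -0.005] 0.46
[0.016, 1.069, -0.169, 0.056, -0.003, -0.005] 0.46
[0.017, 1.383, -0.209, 0.069, -0.003, -0.005] 0.46
360
slope tilt 52.709476431877654 [  0.76153451 125.40314425] [-76.95917738  -5.96242144  65.85917065] [104.89267559   5.98896249 205.20636391]
```

View pics/s7.png

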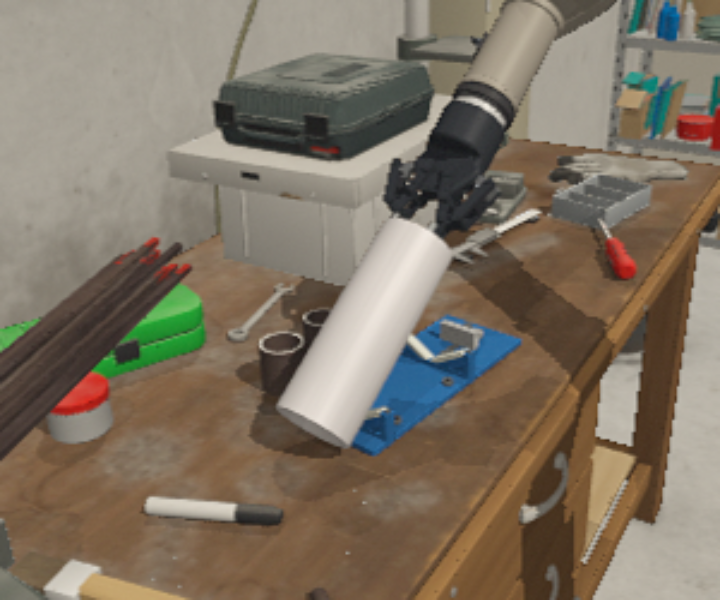

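View pics/e7.png

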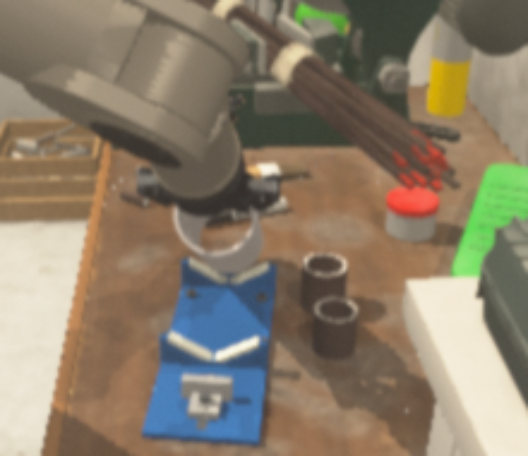

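Tube measured at 52.7° against the tool's 50°, resting on the plate edge as modelled; the fingers hold about 4.5 N. Couplings and marker untouched.

{"fn": "play_rows", "kwargs": {
  "deltas": [
    [0,0.15,-0.03,0.014,0,0,0.46],
    [0,0.45,-0.08,0.028,0,0,0.46],
    [0,0.76,-0.13,0.042,0,0,0.46],
    [0,1.07,-0.17,0.056,0,0,0.46],
    [0,1.38,-0.21,0.069,0,0,0.46]
  ]
}}

```text
time: 8.98
position: [0.5269, -0.0331, 0.1725]
ee_rot: [-2.193, 0.171, -0.084]
contact_force: [0.8, 0.8, -3.6]
grip_width: 0.0392
```

```bash
python3 tip.py 54 58
```

```text
t 8.98 TCP loc mm [135.7  -0.9 172.5] tip loc [115.4  -0.8 157.9] tilt 54.1 xdotZ,xdotX -0.002 0.006 w 39.2
F loc [-0.9  0.7 -3.6] q [ 1.13  0.77 -0.9   1.69 -0.38  1.15  0.38]
[0.01, 0.271, -0.04, 0.013, -0.004, -0.006] 0.46
[0.012, 0.583, -0.093, 0.027, -0.004, -0.006] 0.46
[0.014, 0.895, -0.141, 0.041, -0.004, -0.006] 0.46
[0.016, 1.209, -0.184, 0.055, -0.004, -0.005] 0.46
[0.018, 1.522, -0.224, 0.069, -0.004, -0.005] 0.46
```

{"fn": "play_rows", "kwargs": {
  "deltas": [
    [0,0.27,-0.04,0.013,0,0,0.46],
    [0,0.58,-0.09,0.027,0,0,0.46],
    [0,0.9,-0.14,0.041,0,0,0.46],
    [0,1.2,-0.18,0.055,0,0,0.46],
    [0,1.52,-0.22,0.069,0,0,0.46]
  ]
}}

```text
time: 9.4
position: [0.5254, -0.0441, 0.1613]
ee_rot: [-2.123, 0.166, -0.089]
contact_force: [0.3, 0.2, -2.7]
grip_width: 0.0394
```

```bash
python3 tip.py 58 62
```

```text
t 9.4 TCP loc mm [146.8  -0.8 161.3] tip loc [125.6  -0.6 148.1] tilt 58.1 xdotZ,xdotX -0.002 0.007 w 39.4
F loc [-0.2  0.2 -2.7] q [ 1.16  0.84 -0.89  1.67 -0.39  1.17  0.43]
[-0.003, 0.275, -0.038, 0.013, -0.005, -0.005] 0.46
[-0.001, 0.563, -0.074, 0.026, -0.005, -0.005] 0.46
[0.001, 0.843, -0.123, 0.04, -0.005, -0.005] 0.46
[0.002, 1.123, -0.168, 0.054, -0.005, -0.005] 0.46
[0.004, 1.404, -0.21, 0.068, -0.005, -0.005] 0.46
```

{"fn": "play_rows", "kwargs": {
  "deltas": [
    [0,0.27,-0.04,0.013,0,0,0.46],
    [0,0.56,-0.08,0.026,0,0,0.46],
    [0,0.84,-0.12,0.04,0,0,0.46],
    [0,1.12,-0.17,0.054,0,0,0.46],
    [0,1.4,-0.21,0.068,0,0,0.46]
  ]
}}

```text
time: 9.82
position: [0.5241, -0.0535, 0.1503]
ee_rot: [-2.054, 0.161, -0.094]
contact_force: [0.8, 0.2, -3.3]
grip_width: 0.0396
```

```bash
cat > ang.py <<'E'
from h import *
d=np.load("/tmp/last_scene.npz");d={k:d[k] for k in d}
P,ok=cloud(d);q=P[ok].reshape(-1,3)-O; L=np.c_[q@X,q@Y,q[:,2]]*1e3
c=d["color"][ok].astype(int)
m=(abs(L[:,1])<6)&(L[:,0]>-90)&(L[:,0]<225)&(L[:,2]>60)&(c.min(1)>120)
s=L[m]
p=np.polyfit(s[:,0],s[:,2],1); r=s[:,2]-np.polyval(p,s[:,0]); k=abs(r)<8; p=np.polyfit(s[k,0],s[k,2],1); print("tube tilt",90-np.degrees(np.arctan(p[0])),len(s),"upper line ends",s[k][:,[0,2]].min(0),s[k][:,[0,2]].max(0))
E
python3 pic.py scene pics/s8.png; python3 ang.py; python3 tip.py 62 66
```

```text
tube tilt 65.75797681854175 313 upper line ends [-67.98000105  81.11865342] [142.90676591 176.1872577 ]
t 9.87 TCP loc mm [157.3  -0.8 149. ] tip loc [135.2  -0.7 137.3] tilt 62.0 xdotZ,xdotX -0.004 0.009 w 39.1
F loc [ 0.5 -0.3 -5. ] q [ 1.18  0.91 -0.89  1.66 -0.4   1.19  0.47]
[0.002, 0.083, -0.012, 0.013, -0.006, -0.007] 0.46
[0.004, 0.362, -0.065, 0.027, -0.006, -0.007] 0.46
[0.007, 0.642, -0.114, 0.041, -0.006, -0.007] 0.46
[0.009, 0.922, -0.159, 0.055, -0.006, -0.007] 0.46
[0.011, 1.203, -0.201, 0.069, -0.006, -0.007] 0.46
```

View pics/s8.png

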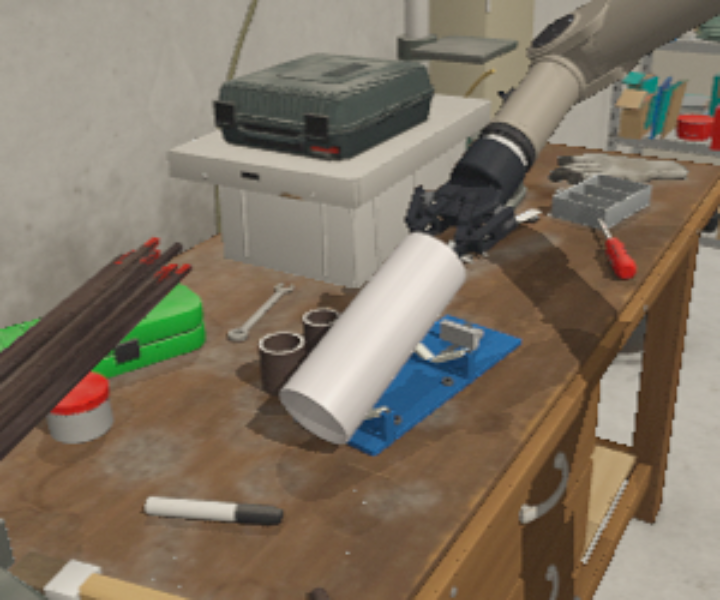

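The tube is at 65.8° on the near saddle, with its foot off the bench. I'll carry on, and cap the tool's tilt at 70° to keep the gripper body above the end stop.

{"fn": "play_rows", "kwargs": {
  "deltas": [
    [0,0.12,-0.02,0.013,0,0,0.46],
    [0,0.37,-0.07,0.027,0,0,0.46],
    [0,0.64,-0.11,0.041,0,0,0.46],
    [0,0.92,-0.16,0.055,0,0,0.46],
    [0,1.2,-0.2,0.069,0,0,0.46]
  ]
}}

```text
time: 10.28
position: [0.5226, -0.0621, 0.139]
ee_rot: [-1.984, 0.159, -0.098]
contact_force: [-0.3, 0.7, -3.8]
grip_width: 0.0395
```

```bash
cat > tip2.py <<'E'
import sys
from tip import *
def rows2(t0,t1,y=-.8,g=.46,cap=70,m=13):
    s=bot.get_state();rep(s)
    for i in range(1,6):
        th=t0+(t1-t0)*i/5; tt=min(th,cap); u=np.deg2rad(tt)
        M=pose(th,-m); p=M+m*np.array([np.sin(u),np.cos(u)])
        d=delta(s,wor([p[0]/1e3,y/1e3,p[1]/1e3]),Rt(tt)); print([float(round(v,3)) for v in d])
rows2(*map(float,sys.argv[1:]))
E
python3 tip2.py 66 70
```

```text
t 10.28 TCP loc mm [164.9  -0.9 139. ] tip loc [142.1  -0.7 128.8] tilt 66.1 xdotZ,xdotX -0.004 0.009 w 39.5
F loc [-0.6 -0.3 -3.8] q [ 1.2   0.98 -0.89  1.64 -0.41  1.21  0.51]
[0.012, 0.238, -0.051, 0.013, -0.007, -0.007]
[0.014, 0.517, -0.104, 0.027, -0.007, -0.007]
[0.017, 0.797, -0.153, 0.041, -0.007, -0.007]
[0.019, 1.077, -0.199, 0.055, -0.007, -0.007]
[0.021, 1.358, -0.24, 0.069, -0.007, -0.007]
```

{"fn": "play_rows", "kwargs": {
  "deltas": [
    [0.01,0.24,-0.05,0.013,-0.003,-0.003,0.455],
    [0.01,0.52,-0.1,0.027,-0.007,-0.007,0.45],
    [0.01,0.8,-0.15,0.041,-0.007,-0.007,0.445],
    [0.01,1.08,-0.2,0.055,-0.007,-0.007,0.44],
    [0.02,1.36,-0.24,0.069,-0.007,-0.007,0.435]
  ]
}}

```text
time: 10.7
position: [0.5217, -0.0701, 0.1272]
ee_rot: [-1.914, 0.142, -0.1]
contact_force: [0.0, -0.8, -1.5]
grip_width: 0.0371
```

```bash
python3 pic.py scene pics/s9.png; python3 ang.py; python3 tip2.py 70 74
```

```text
tube tilt 74.11223989536315 294 upper line ends [-56.68873458  87.79669547] [163.77407371 152.94239151]
t 10.75 TCP loc mm [173.8  -0.9 125.8] tip loc [150.3  -0.9 117.3] tilt 70.1 xdotZ,xdotX -0.001 0.001 w 37.0
F loc [ 1.8  0.2 -3.9] q [ 1.21  1.06 -0.88  1.61 -0.41  1.24  0.55]
[0.009, 0.062, -0.009, -0.001, -0.001, -0.002]
[0.009, 0.323, -0.063, -0.001, -0.001, -0.002]
[0.009, 0.584, -0.113, -0.001, -0.001, -0.002]
[0.01, 0.846, -0.159, -0.001, -0.001, -0.002]
[0.01, 1.109, -0.202, -0.001, -0.001, -0.002]
```

{"fn": "play_rows", "kwargs": {
  "deltas": [
    [0,0.12,-0.02,0,0,0,0.43],
    [0,0.35,-0.07,0,0,0,0.42],
    [0,0.6,-0.11,0,0,0,0.42],
    [0,0.85,-0.16,0,0,0,0.42],
    [0,1.1,-0.2,0,0,0,0.42]
  ]
}}

```text
time: 11.17
position: [0.5206, -0.0765, 0.1162]
ee_rot: [-1.915, 0.144, -0.1]
contact_force: [-0.9, -1.4, -2.2]
grip_width: 0.0358
```

```bash
python3 tip2.py 74 78
```

```text
t 11.17 TCP loc mm [179.5  -0.8 116.2] tip loc [156.   -0.8 107.7] tilt 70.1 xdotZ,xdotX -0.001 0.001 w 35.8
F loc [ 1.5 -0.6 -2.2] q [ 1.21  1.07 -0.87  1.6  -0.4   1.25  0.56]
[-0.003, 0.269, -0.027, -0.001, -0.001, -0.001]
[-0.002, 0.533, -0.062, -0.001, -0.001, -0.001]
[-0.002, 0.797, -0.094, -0.001, -0.001, -0.001]
[-0.002, 1.062, -0.122, -0.001, -0.001, -0.001]
[-0.002, 1.327, -0.146, -0.001, -0.001, -0.001]
```

{"fn": "play_rows", "kwargs": {
  "deltas": [
    [0,0.25,-0.03,0,0,0,0.42],
    [0,0.5,-0.06,0,0,0,0.42],
    [0,0.75,-0.09,0,0,0,0.42],
    [0,1.0,-0.12,0,0,0,0.42],
    [0,1.25,-0.14,0,0,0,0.42]
  ]
}}

```text
time: 11.58
position: [0.5197, -0.0822, 0.1046]
ee_rot: [-1.915, 0.144, -0.1]
contact_force: [-0.2, -1.5, -2.8]
grip_width: 0.036
```

```bash
python3 pic.py scene pics/s10.png; python3 ang.py;  python3 tip2.py 78 82
```

```text
tube tilt 82.02488459370942 255 upper line ends [-48.46535565  95.23009436] [181.41770581 128.93536629]
t 11.63 TCP loc mm [185.6  -0.8 104. ] tip loc [162.1  -0.8  95.4] tilt 70.0 xdotZ,xdotX -0.001 0.002 w 35.8
F loc [ 1.8 -0.3 -3.8] q [ 1.21  1.09 -0.86  1.59 -0.39  1.25  0.57]
[0.003, 0.237, -0.007, -0.0, -0.001, -0.002]
[0.004, 0.503, -0.024, -0.0, -0.001, -0.002]
[0.004, 0.768, -0.036, -0.0, -0.001, -0.002]
[0.005, 1.035, -0.045, -0.0, -0.001, -0.002]
[0.005, 1.301, -0.051, -0.0, -0.001, -0.002]
```

View pics/s10.png

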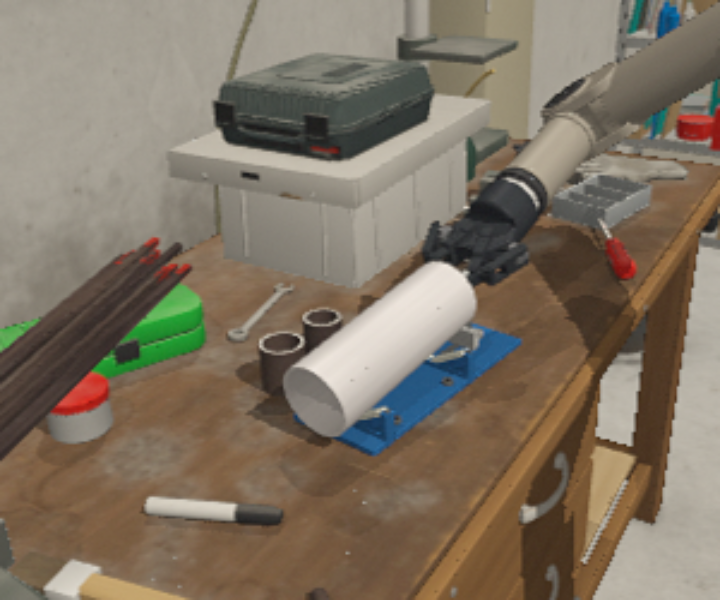

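The tube is at 82°, lined up with the cradle. 8° to go.

{"fn": "play_rows", "kwargs": {
  "deltas": [
    [0,0.2,-0.02,0,0,0,0.42],
    [0,0.43,-0.04,0,0,0,0.42],
    [0,0.67,-0.06,0,0,0,0.42],
    [0,0.9,-0.07,0,0,0,0.42],
    [0,1.1,-0.08,0,0,0,0.42]
  ]
}}

```text
time: 12.05
position: [0.5189, -0.087, 0.0936]
ee_rot: [-1.915, 0.145, -0.099]
contact_force: [-0.0, -0.3, -3.0]
grip_width: 0.0357
```

```bash
python3 pic.py scene pics/s11.png; python3 ang.py;  python3 tip2.py 82 86
```

```text
tube tilt 85.70566650248779 226 upper line ends [-45.03660119  98.455519  ] [185.43299355 118.24682353]
t 12.1 TCP loc mm [190.4  -1.   93.1] tip loc [166.9  -0.9  84.6] tilt 70.0 xdotZ,xdotX -0.002 0.002 w 35.8
F loc [ 0.4  0.  -3.7] q [ 1.21  1.11 -0.85  1.58 -0.38  1.25  0.58]
[0.017, 0.385, 0.023, -0.0, -0.001, -0.003]
[0.018, 0.651, 0.025, -0.0, -0.001, -0.003]
[0.018, 0.917, 0.031, -0.0, -0.001, -0.003]
[0.019, 1.183, 0.041, -0.0, -0.001, -0.003]
[0.02, 1.449, 0.054, -0.0, -0.001, -0.003]
```

{"fn": "play_rows", "kwargs": {
  "deltas": [
    [0,0.2,0,0,0,0,0.42],
    [0,0.4,0,0,0,0,0.42],
    [0,0.6,0,0,0,0,0.42],
    [0,0.8,0,0,0,0,0.42],
    [0,1.0,0,0,0,0,0.42]
  ]
}}

```text
time: 12.52
position: [0.5182, -0.0906, 0.0836]
ee_rot: [-1.915, 0.145, -0.099]
contact_force: [0.0, -0.6, -2.7]
grip_width: 0.0358
```

```bash
python3 pic.py scene pics/s12.png; python3 ang.py;  python3 d.py
```

```text
tube tilt 88.72585639802914 214 upper line ends [-39.30018678  98.50731073] [187.35458762 109.11528091]
t 12.57 TCP loc mm [194.   -1.1  83. ] tip loc [170.5  -1.   74.5] tilt 70.0 xdotZ,xdotX -0.002 0.002 w 35.8
F loc [ 0.6  1.3 -3. ] q [ 1.21  1.13 -0.84  1.57 -0.37  1.25  0.59]
```

{"fn": "play_rows", "kwargs": {
  "deltas": [
    [0,0.15,0,0,0,0,0.42],
    [0,0.3,0,0,0,0,0.42],
    [0,0.45,0,0,0,0,0.42],
    [0,0.6,0,0,0,0,0.42],
    [0,0.75,0,0,0,0,0.42]
  ]
}}

```text
time: 12.98
position: [0.5178, -0.0929, 0.0767]
ee_rot: [-1.914, 0.145, -0.099]
contact_force: [0.2, 0.2, 0.4]
grip_width: 0.0359
```

```bash
python3 pic.py scene pics/s13.png; python3 ang.py;  python3 d.py; python3 pic.py side pics/e13.png
```

```text
tube tilt 89.75516085139041 206 upper line ends [-39.76761004 101.72382009] [190.64533401 106.29097704]
t 13.03 TCP loc mm [196.4  -1.2  76.1] tip loc [172.9  -1.1  67.6] tilt 70.0 xdotZ,xdotX -0.002 0.002 w 36.0
F loc [-0.3 -0.  -0.4] q [ 1.21  1.14 -0.83  1.57 -0.36  1.25  0.59]
```

View pics/s13.png

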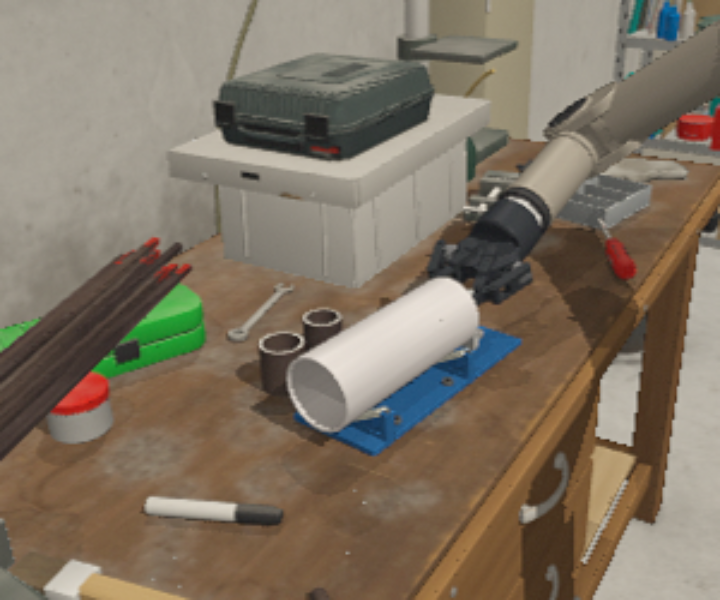

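View pics/e13.png

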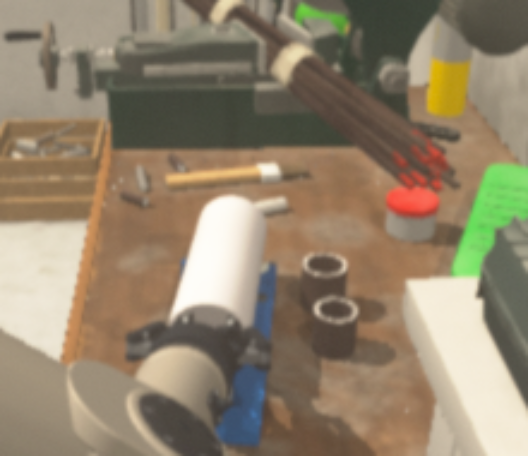

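The tube lies in both Vs (89.8°, upper side at 102–106 mm, foot at x ≈ −40 mm, end at 190.6 mm), and the finger force is zero. I'll withdraw along the fingers.

{"fn": "play_rows", "kwargs": {
  "deltas": [
    [0,0,-0.7,0,0,0,0.42],
    [0,0,-1.5,0,0,0,0.42],
    [0,0,-2.5,0,0,0,0.42],
    [0,0,-3.6,0,0,0,0.42],
    [0,-0.5,-5.0,0,0,0,0.42]
  ]
}}

```text
time: 13.5
position: [0.5104, -0.1394, 0.0974]
ee_rot: [-1.915, 0.148, -0.098]
contact_force: [1.2, -0.0, -0.8]
grip_width: 0.0364
```

```bash
python3 d.py 230 0 230 20
```

```text
t 13.5 TCP loc mm [243.2  -1.6  97.4] tip loc [219.7  -1.5  88.9] tilt 70.0 xdotZ,xdotX -0.004 0.003 w 36.4
F loc [-0.2  1.2 -0.8] q [ 1.24  1.12 -0.82  1.49 -0.35  1.36  0.57]
[ 1.0000e-01 -1.2913e+01 -3.2870e+00 -8.7300e-01  1.0000e-03 -5.0000e-03]
```

{"fn": "play_rows", "kwargs": {
  "deltas": [
    [0,-2.5,-0.8,-0.1,0,0,0.5],
    [0,-5,-1.5,-0.22,0,0,0.6],
    [0,-7.5,-2.2,-0.34,0,0,0.7],
    [0,-10,-2.8,-0.46,0,0,0.76],
    [0,-12.9,-3.3,-0.58,0,0,0.76]
  ]
}}

```text
time: 13.92
position: [0.5129, -0.1288, 0.2318]
ee_rot: [-2.5, 0.196, -0.06]
contact_force: [-0.1, -0.2, -1.1]
grip_width: 0.0648
```

```bash
python3 d.py -75 -0.5 230 0
```

```text
t 13.92 TCP loc mm [232.4  -0.7 231.8] tip loc [217.6  -0.6 211.7] tilt 36.4 xdotZ,xdotX -0.003 0.007 w 64.8
F loc [ 0.2 -0.  -1.1] q [ 1.12  0.58 -0.82  1.53 -0.22  1.34  0.26]
[-1.9900e-01 -2.4633e+01  1.8391e+01 -6.3500e-01  0.0000e+00 -8.0000e-03]
```

{"fn": "play_rows", "kwargs": {
  "deltas": [
    [0,-3,2,-0.12,0,0,0.76],
    [0,-6,4.3,-0.24,0,0,0.76],
    [0,-9.2,6.6,-0.36,0,0,0.76],
    [-0.1,-12.4,9,-0.48,0,0,0.76],
    [-0.1,-15.6,11.4,-0.6,0,-0.005,0.76]
  ]
}}

```text
time: 14.33
position: [0.5414, 0.0593, 0.2358]
ee_rot: [-3.089, 0.236, -0.01]
contact_force: [0.3, 0.3, -1.7]
grip_width: 0.065
```

```bash
python3 d.py -75 -0.5 230 0
```

```text
t 14.33 TCP loc mm [ 4.210e+01 -2.000e-01  2.358e+02] tip loc [ 4.100e+01 -2.000e-01  2.108e+02] tilt 2.5 xdotZ,xdotX 0.003 0.004 w 65.0
F loc [-0.3  0.3 -1.7] q [ 0.43  0.39 -0.74  1.55  0.23  1.28 -0.49]
[-7.6000e-02 -1.1676e+01  1.1010e+00 -4.4000e-02 -3.0000e-03 -4.0000e-03]
```

{"fn": "play_rows", "kwargs": {
  "deltas": [
    [0,-3.5,0.4,-0.02,0,0,0.76],
    [0,-7,0.8,-0.044,0,0,0.76],
    [-0.05,-10,1.0,-0.044,0,0,0.76],
    [-0.05,-11.7,1.1,-0.044,0,0,0.76],
    [-0.05,-11.7,1.1,-0.044,0,0,0.76]
  ]
}}

```text
time: 14.75
position: [0.5574, 0.1819, 0.231]
ee_rot: [-3.128, 0.226, -0.004]
contact_force: [0.2, 0.9, 0.0]
grip_width: 0.0654
```

```bash
python3 d.py -75 -0.5 72 0
python3 - <<'E'
from h import *
from plant import bot
for n in ["wrist","scene"]:
    d=bot.get_image(n); cv2.imwrite(f"pics/{n}14.png",d["color"]); np.savez("/tmp/last_%s.npz"%n,**d)
    P,ok=cloud(d);q=P[ok]-O;L=np.c_[q@X,q@Y,q[:,2]]*1e3;c=d["color"][ok].astype(int)
    for z0 in (95,85,70,60):
        s=L[(abs(L[:,2]-z0)<5)&(abs(L[:,1])<45)&(L[:,0]>-75)&(L[:,0]<230)&(c.min(1)>90)]
        if len(s)>5: print(n,z0,len(s),"x",np.percentile(s[:,0],[0,2,98,100]).round(1),"y",s[:,1].min().round(1),s[:,1].max().round(1))
E
```

```text
t 14.75 TCP loc mm [-81.5  -2.6 231. ] tip loc [-81.6  -2.5 206. ] tilt 0.3 xdotZ,xdotX 0.002 -0.004 w 65.4
F loc [-0.9  0.1  0. ] q [ 0.15  0.49 -0.73  1.43  0.33  1.34 -0.74]
[ 1.7000e-01  7.3400e-01  1.5896e+01 -5.0000e-03 -2.0000e-03  4.0000e-03]
wrist 95 2360 x [-39.2 -38.2  80.9  87.8] y -33.8 32.4
wrist 85 1037 x [-39.2 -38.3  89.3  96.7] y -40.0 38.0
wrist 70 161 x [-39.3 -38.8 100.5 105.2] y -42.9 41.1
wrist 60 41 x [-39.2 -39.1 -29.3 -28.9] y -41.4 39.7
scene 95 477 x [-40.1 -38.1 183.3 190.7] y -33.8 29.7
scene 85 315 x [-40.2 -37.8 184.9 190.1] y -41.4 38.0
scene 70 266 x [-40.4 -38.5 182.1 190.3] y -42.2 43.1
scene 60 234 x [-39.4 -37.9 181.9 190. ] y -43.4 41.6
```

View pics/wrist14.png

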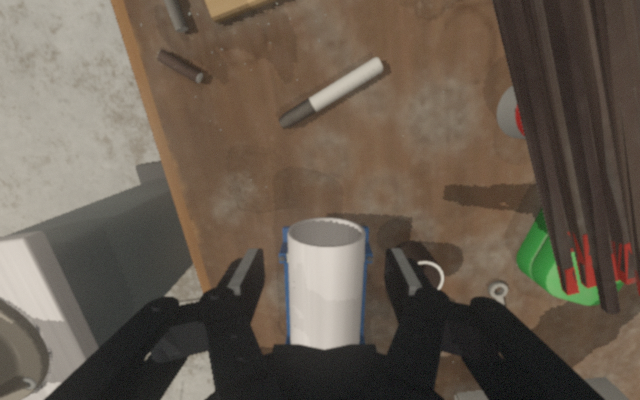

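View pics/scene14.png

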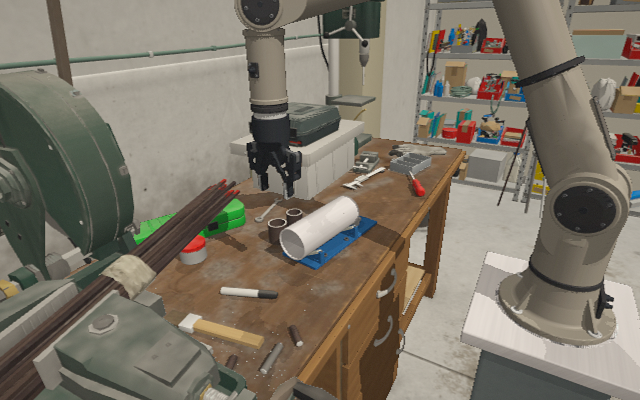

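The wrist view shows the seated tube's foot ring (326,233) with the fingers on either side, behind it. The foot end is at x ≈ −39.5 mm, so descend behind it to axis height.

{"fn": "play_rows", "kwargs": {
  "deltas": [
    [0.15,0.2,2,0,0,0,0.76],
    [0.15,0.35,6,0,0,0,0.76],
    [0.15,0.35,10,0,0,0,0.76],
    [0.15,0.35,13.5,0,0,0,0.76],
    [0.15,0.35,15.2,0,0,0,0.76]
  ]
}}

```text
time: 15.27
position: [0.5579, 0.1664, 0.0739]
ee_rot: [3.126, -0.246, -0.006]
contact_force: [-0.4, -0.1, -0.3]
grip_width: 0.0647
```

```bash
python3 d.py -60 -0.9 72 0
```

```text
t 15.27 TCP loc mm [-66.2   0.2  73.9] tip loc [-66.1   0.2  48.9] tilt -0.4 xdotZ,xdotX -0.003 0.008 w 64.7
F loc [ 0.1 -0.4 -0.3] q [ 0.13  0.64 -0.66  1.63  0.44  1.03 -0.82]
[-0.109  0.622  0.193  0.006  0.003 -0.008]
```

{"fn": "play_rows", "kwargs": {
  "deltas": [
    [-0.1,0.2,0.1,0.006,0.003,-0.008,0.76],
    [-0.1,0.4,0.1,0.006,0.003,-0.008,0.76],
    [-0.1,0.6,0.1,0.006,0.003,-0.008,0.76],
    [-0.1,0.8,0.1,0.006,0.003,-0.008,0.76],
    [-0.1,1.0,0.1,0.006,0.003,-0.008,0.76]
  ]
}}

```text
time: 15.68
position: [0.5569, 0.1566, 0.0752]
ee_rot: [-3.132, 0.235, -0.006]
contact_force: [-0.4, 0.5, -0.2]
grip_width: 0.0647
```

```bash
python3 d.py -46 -0.9 72 0
```

```text
t 15.68 TCP loc mm [-56.4   0.7  75.2] tip loc [-56.4   0.8  50.2] tilt 0.1 xdotZ,xdotX 0.003 0.001 w 64.7
F loc [-0.4 -0.4 -0.2] q [ 0.16  0.62 -0.66  1.65  0.44  1.02 -0.8 ]
[-1.640e-01  1.038e+00  3.150e-01 -1.000e-03 -3.000e-03 -1.000e-03]
```

{"fn": "play_rows", "kwargs": {
  "deltas": [
    [-0.15,0.2,0.2,0,0,0,0.76],
    [-0.15,0.4,0.3,0,0,0,0.76],
    [-0.15,0.6,0.3,0,0,0,0.76],
    [-0.15,0.8,0.3,0,0,0,0.76],
    [-0.15,1.0,0.3,0,0,0,0.76]
  ]
}}

```text
time: 16.1
position: [0.5541, 0.1493, 0.0728]
ee_rot: [-3.128, 0.233, -0.007]
contact_force: [1.2, 5.0, -0.0]
grip_width: 0.0648
```

```bash
python3 d.py -36 -0.9 72 0
```

```text
t 16.1 TCP loc mm [-48.7  -1.   72.8] tip loc [-48.9  -0.9  47.8] tilt 0.3 xdotZ,xdotX 0.004 0.0 w 64.8
F loc [-5.1  0.4 -0. ] q [ 0.17  0.62 -0.67  1.67  0.44  1.   -0.79]
[ 0.007  1.274  0.071 -0.005 -0.004 -0.   ]
```

{"fn": "play_rows", "kwargs": {
  "deltas": [
    [0,0.3,0.05,0,0,0,0.76],
    [0,0.5,0.05,0,0,0,0.76],
    [0,0.7,0.05,0,0,0,0.76],
    [0,0.9,0.05,0,0,0,0.76],
    [0,1.1,0.05,0,0,0,0.76]
  ]
}}

```text
time: 16.52
position: [0.5528, 0.1416, 0.0729]
ee_rot: [-3.123, 0.229, -0.01]
contact_force: [0.6, 6.8, 0.6]
grip_width: 0.0653
```

```bash
python3 d.py -33 -0.9 72 0; python3 pic.py scene pics/s15.png; python3 ang.py
```

```text
t 16.52 TCP loc mm [-41.   -1.1  72.9] tip loc [-41.2  -1.   47.9] tilt 0.6 xdotZ,xdotX 0.006 -0.002 w 65.3
F loc [-6.8 -0.4  0.6] q [ 0.19  0.61 -0.67  1.68  0.43  0.99 -0.77]
[ 0.022  0.797  0.077 -0.011 -0.006  0.002]
tube tilt 89.32473868637908 135 upper line ends [107.09016621 102.1570938 ] [152.98135544 105.1531332 ]
```

View pics/s15.png

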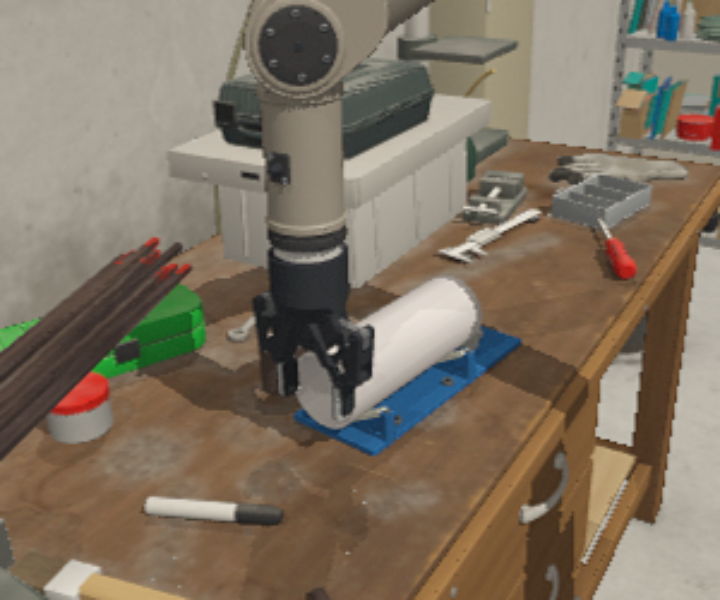

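{"fn": "play_rows", "kwargs": {
  "deltas": [
    [0,0.3,0.05,-0.01,-0.006,0,0.76],
    [0,0.5,0.05,-0.01,-0.006,0,0.76],
    [0,0.7,0.05,-0.01,-0.006,0,0.76],
    [0,0.85,0.05,-0.01,-0.006,0,0.76],
    [0,1.0,0.05,-0.01,-0.006,0,0.76]
  ]
}}

```text
time: 16.98
position: [0.5516, 0.1341, 0.0727]
ee_rot: [-3.129, 0.227, -0.001]
contact_force: [0.7, 5.6, -0.2]
grip_width: 0.0649
```

```bash
python3 d.py -30 -0.9 72 0
```

```text
t 16.98 TCP loc mm [-33.3  -1.3  72.7] tip loc [-33.4  -1.2  47.7] tilt 0.3 xdotZ,xdotX 0.0 -0.003 w 64.9
F loc [-5.7 -0.2 -0.2] q [ 0.2   0.61 -0.67  1.68  0.43  1.   -0.76]
[ 0.034  0.334  0.073 -0.005 -0.     0.003]
```

{"fn": "play_rows", "kwargs": {
  "deltas": [
    [0,0.25,0.05,0,0,0,0.76],
    [0,0.35,0.05,0,0,0,0.76],
    [0,0.45,0.05,0,0,0,0.76],
    [0,0.55,0.05,0,0,0,0.76],
    [0,0.6,0.05,0,0,0,0.76]
  ]
}}

```text
time: 17.4
position: [0.551, 0.1312, 0.0728]
ee_rot: [-3.124, 0.225, -0.003]
contact_force: [1.0, 7.3, -0.1]
grip_width: 0.0649
```

```bash
python3 d.py -27 -0.9 72 0
```

```text
t 17.4 TCP loc mm [-30.4  -1.4  72.8] tip loc [-30.7  -1.4  47.8] tilt 0.6 xdotZ,xdotX 0.001 -0.005 w 64.9
F loc [-7.3 -0.1 -0.1] q [ 0.21  0.61 -0.67  1.69  0.43  0.99 -0.75]
[ 0.049  0.342  0.078 -0.01  -0.001  0.005]
```

{"fn": "play_rows", "kwargs": {
  "deltas": [
    [0,0.35,0.05,-0.008,0,0,0.76],
    [0,0.45,0.05,-0.008,0,0,0.76],
    [0,0.5,0.05,-0.008,0,0,0.76],
    [0,0.55,0.05,-0.008,0,0,0.76],
    [0,0.6,0.05,-0.008,0,0,0.76]
  ]
}}

```text
time: 17.82
position: [0.5506, 0.1311, 0.0732]
ee_rot: [-3.123, 0.221, -0.006]
contact_force: [1.3, 10.0, 0.6]
grip_width: 0.0649
```

```bash
python3 d.py -27 -0.9 72 0; python3 pic.py side pics/e16.png
python3 - <<'E'
from h import *
d=np.load("/tmp/last_side.npz");c=d["color"][180:330,240:400]; cv2.imwrite("pics/e16c.png",cv2.resize(c,None,fx=4,fy=4,interpolation=cv2.INTER_CUBIC))
E
```

```text
t 17.82 TCP loc mm [-30.3  -1.8  73.2] tip loc [-30.6  -1.7  48.2] tilt 0.6 xdotZ,xdotX 0.003 -0.007 w 64.9
F loc [-10.1  -0.2   0.6] q [ 0.22  0.6  -0.67  1.69  0.43  0.99 -0.75]
[ 0.086  0.329  0.117 -0.011 -0.003  0.007]
```

View pics/e16c.png

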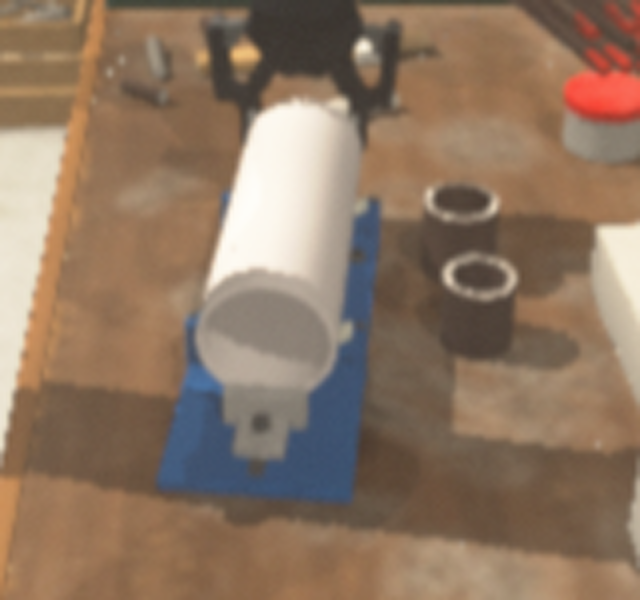

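No motion while the force rose to 10 N: it appears to be home. Push a bit more to confirm.

{"fn": "play_rows", "kwargs": {
  "deltas": [
    [0,0.65,0.08,-0.008,0,0.005,0.76],
    [0,0.75,0.08,-0.008,0,0.005,0.76],
    [0,0.85,0.08,-0.008,0,0.005,0.76],
    [0,0.95,0.08,-0.008,0,0.005,0.76],
    [0,1.0,0.08,-0.008,0,0.005,0.76]
  ]
}}

```text
time: 18.28
position: [0.5503, 0.1309, 0.0743]
ee_rot: [-3.116, 0.22, -0.013]
contact_force: [2.1, 15.1, -1.1]
grip_width: 0.0654
```

```bash
python3 d.py
```

```text
t 18.28 TCP loc mm [-30.   -2.   74.3] tip loc [-30.5  -1.9  49.3] tilt 1.1 xdotZ,xdotX 0.007 -0.007 w 65.4
F loc [-15.2  -0.2  -1.1] q [ 0.22  0.6  -0.68  1.7   0.42  0.98 -0.74]
```

Firm at 15 N with no travel. Back straight off, then up.

{"fn": "play_rows", "kwargs": {
  "deltas": [
    [0,-0.5,0,-0.01,0,0.005,0.76],
    [0,-1.2,0,-0.015,0,0.005,0.76],
    [0,-2.2,0,-0.015,0,0.005,0.76],
    [0,-3.2,0,-0.015,0,0.005,0.76],
    [0,-4.0,-0.5,-0.015,0,0.005,0.76]
  ]
}}

```text
time: 18.7
position: [0.5551, 0.1702, 0.0789]
ee_rot: [-3.132, 0.23, -0.007]
contact_force: [0.3, -0.1, -0.7]
grip_width: 0.065
```

{"fn": "play_rows", "kwargs": {
  "deltas": [
    [0,0,-2,0,0,0,0.76],
    [0,0,-5,0,0,0,0.76],
    [0,0,-9,0,0,0,0.76],
    [0,0,-13,0,0,0,0.76],
    [0,0,-16,0,0,0,0.76]
  ]
}}

```text
time: 19.12
position: [0.555, 0.1706, 0.2426]
ee_rot: [-3.131, 0.229, -0.012]
contact_force: [0.7, 0.2, 0.0]
grip_width: 0.065
```

```bash
python3 d.py
python3 - <<'E'
from h import *
from plant import bot
D={}
for n in ["wrist","scene","side"]:
    d=bot.get_image(n); D[n]=d; cv2.imwrite(f"pics/{n}20.png",d["color"])
    P,ok=cloud(d);q=P[ok]-O;L=np.c_[q@X,q@Y,q[:,2]]*1e3;c=d["color"][ok].astype(int)
    for z0 in (100,85,70,60):
        s=L[(abs(L[:,2]-z0)<5)&(abs(L[:,1])<45)&(L[:,0]>-75)&(L[:,0]<230)&(c.min(1)>90)]
        if len(s)>5: print(n,z0,len(s),"x",np.percentile(s[:,0],[0,2,98,100]).round(1),"y",s[:,1].min().round(1),s[:,1].max().round(1))
    s=L[(abs(L[:,1])<6)&(L[:,0]>-30)&(L[:,0]<215)&(L[:,2]>80)&(c.min(1)>90)]
    if len(s)>20: print("top z",np.median(s[:,2]),"slope",np.polyfit(s[:,0],s[:,2],1)[0])
    if n=="side":
        s=L[(L[:,1]>75)&(L[:,1]<160)&(L[:,2]>30)&(L[:,2]<70)&(L[:,0]>-20)&(L[:,0]<150)]
        for a,b in ((-20,70),(75,150)):
            k=s[(s[:,0]>a)&(s[:,0]<b)]; print("coupling",k.min(0).round(0),k.max(0).round(0))
c=D["side"]["color"][180:330,240:400]; cv2.imwrite("pics/e20c.png",cv2.resize(c,None,fx=4,fy=4,interpolation=cv2.INTER_CUBIC))
E
```

```text
t 19.12 TCP loc mm [-70.   -3.3 242.6] tip loc [-70.1  -3.1 217.6] tilt 0.2 xdotZ,xdotX 0.007 -0.002 w 65.0
F loc [-0.3  0.6  0. ] q [ 0.17  0.47 -0.74  1.43  0.32  1.35 -0.73]
wrist 100 4694 x [-20.2 -18.8 101.7 106.6] y -28.4 27.1
wrist 85 974 x [-19.9 -19.5 112.3 119.5] y -39.3 37.8
wrist 70 157 x [-19.8 -19.7 125.9 130.6] y -42.5 40.7
wrist 60 41 x [-20.1 -19.9  -9.7  -9.1] y -41.8 38.9
top z 104.45064056146947 slope 0.00015079160490919042
scene 100 826 x [-21.1 -19.1 203.1 212.5] y -29.7 27.0
scene 85 299 x [-20.7 -18.8 202.3 208.7] y -38.5 38.2
scene 70 257 x [-20.7 -19.2 202.2 211.3] y -42.1 41.0
scene 60 219 x [-19.7 -18.7 197.1 206.9] y -42.0 41.4
top z 103.80502045793403 slope -0.0004102116529423423
side 100 926 x [-20.1 -13.7 209.3 211.4] y -27.0 26.2
side 85 246 x [-19.4 -13.2 210.  211.1] y -38.3 37.7
side 70 72 x [-14.9  -9.8 210.5 211.7] y -40.6 41.3
side 60 38 x [-13.  -11.6 211.6 211.7] y -40.9 41.5
top z 103.40127995748882 slope -1.7207876408378848
coupling [ 1. 88. 30.] [ 56. 139.  57.]
coupling [ 87. 104.  30.] [135. 148.  51.]
```

View pics/scene20.png

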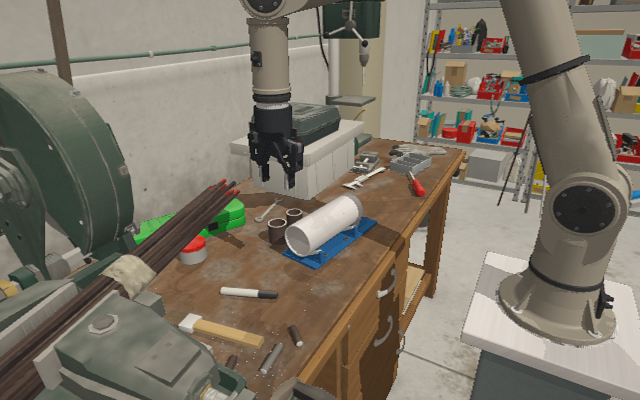

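View pics/e20c.png

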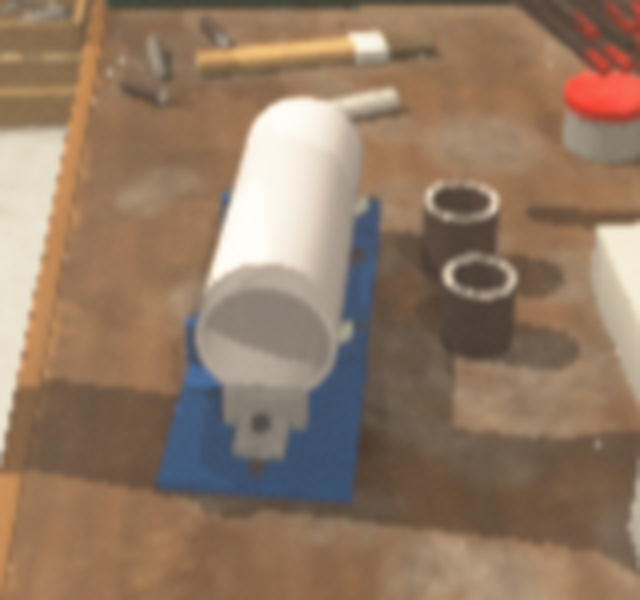

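The end is at about 210–211 mm and the stop face at about 211 mm. The tube is level with its upper side at 104 mm, and the couplings are unmoved. Handing in.

```bash
python3 -c "
from plant import bot
print(bot.job_done())"
```

```text
the job is handed in; nothing more can be done
None
```

The tube now lies level in both Vs with its end home against the steel end stop. I handed the job in at about 19 s of the 67 s allowed; no verdict was reported.

**Letting down:** With the spread fingertips about 24 mm inside the bore, I tipped the tube over the plate edge. I held it back through the whole descent, and it was never lifted or gripped. The force read zero once it was seated. Its foot end then stood at cradle x ≈ −40 mm.

**Sliding home:** I pushed both sides of the foot end at axis height, and it slid along at about 5–7 N. It stopped moving, and the force then rose to 15 N without further travel. After that I backed off and raised the arm clear.

**Last checks:**
- **Position:** the foot end is at about −19.8 mm and the other end at about 210–211 mm, against a stop face measured at about 211 mm. The cameras can't settle the last millimetre or so, so the firm stop at 15 N is my main evidence that it touches.
- **Seating:** the upper side is at 104 mm with a slope near 0 in the scene and wrist views. The line fit in the side view gave a nonsense slope, probably because it included points on the tube's end face, so I disregarded it.
- **Other parts:** the couplings measure where they were at the start. The marker looks unmoved in the pictures, but I did not measure it.

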